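Fetch the power bank out of the stack

ROBOT

A 6-joint arm with a two-finger parallel gripper is mounted at the origin on the work surface. World frame = base frame: x ahead of the robot, y to its left, z up, the work surface at z = 0. Lengths are in mm, angles in rad, forces in N, time in s.
With the tool pointing down it reaches from about 375 to 900 mm from the base axis. Payload 3.1 kg.
Tool frame: the origin (TCP) lies midway between the tips of the shut fingers; the grasp point (between the pads) lies 19 mm behind it; z points along the fingers, y is the direction in which the jaws open and shut (so a half turn about z gives the same grasp; the last joint's range is limited). The gripper opens to 87 mm and grips with 3 to 60 N. Pads are 19 mm wide; open, the fingers measure 117 mm over their backs; the gripper's body (75 mm by 190 mm) begins 51 mm behind the grasp point.
Start: joints at [-1.331, 0.527, 1.433, -0, 1.181, -0.178], TCP at [254.185, -570.953, 222.548] pointing down, gripper open.
Joint ranges: [-3.08, 3.08], [-0.75, 2.2], [0.22, 2.44], [-1.43, 4.57], [0, 2.65], [-2.85, 2.85]. Speed limits (rad/s): [2.79, 2.79, 3.14, 3.14, 3.14, 3.14].

INTERFACE

Orientations are given as a rotation vector (axis times angle).
In Python, from rig import bot, eyes gives the robot as it stands.
- The arm moves only by the tool apply_moves, never from a script. Its arguments are lists of equal length, an entry for each row: "linear": the shift along the world's x, y, z scaled (see below), a list of three; "rot": the turn, a rotation vector about the world's x, y, z scaled (see below), a list of three. In form: {"linear": [[x, y, z], ...], "rot": [[ax, ay, az], ...]}. A call has exactly 8 rows; each row shifts and turns the commanded pose from where the row before left it; what a row does not reach is not made up. The controller multiplies each number of a shift by 200 mm and each number of a turn by 90 degrees. A row lasts 1/12 s, in which the tool goes at most 41.7 mm and 7.16 degrees, less where a joint would pass 70% of its speed; a pose out of reach is approached as far as the arm can. A call with a number of a shift or a turn outside -1 to 1 is refused whole. A call with a gripper value outside its range is refused whole. "jaw" is the finger opening in mm, from 0 to 87, set as the call begins (left out, the last holds). The fingers move at their own pace and stop on an object; the grip force is fixed at half the most. Time passes only in rows, so rows that do not move let the fingers close, or fill a call up. It gives the time, the measured TCP pose, the force and the opening at its end, in the units of the state.
- bot.state(): the state, without advancing time (a new reading comes with each control period).
- eyes.read_camera(name): name is "side" or "top" or "wrist"; returns (picture, depth): 420x560x3 uint8, red, green, blue; 420x560 float32, mm along the optical axis (not along the pixel's ray), 0 where there is no reading.
- eyes.get_calibration(name): a dict with "intrinsics" (3x3 intrinsics, pixels), "R" (3x3) and "t" (3): a world point X has camera coordinates R X + t. Camera axes: x right, y down, z forward; pixel columns grow to the right and rows downward; lengths in mm; the calibration is good to about 2 mm. A picture is of the moment at which its call begins: read the wrist's pose just before it. get_calibration takes no time and is no camera call; for the wrist camera it gives the pose at the moment of the call.
- bot.sign_off(): hands the job in, once; it reports no verdict.
Trained networks look in the newest picture that a camera, given by its name, has taken for a name from the list of things; names that differ only in an ending like _2 or _b are one class to them, and where a whole thing is asked for, a point or a joint stands for the part that bears it (a point fixed in the world has none). Each returns a list of dicts, best first, with "p" (0 to 1); they miss things now and then, are a little off and sometimes report something else, mostly with a low value. They report only what shows in the picture. A call takes as long as a camera call. They do not tell look-alikes from the thing itself.
- eyes.boxes_of(camera, query): "bbox" ([centre column, centre row, width, height] in pixels, round what is visible of it).
The state is a dict: "t": time; "joint_positions": joint angles; "joint_vel": joint speeds; "joint_efforts": joint torques, N m; "tcp_pos": TCP position; "tcp_rot": TCP orientation; "ft_force": force on the tool from outside, world axes, zero at the start; "moment": the same for the moment, N m; "width": opening from 0.0 (shut) to 1.0 (fully open).
Only numpy, scipy, OpenCV 4.12 (cv2) and the standard library are available. Lean on these libraries where they do the work, as an engineer would, in place of code of your own. Each camera call takes 0.05 s, during which the arm holds its last target.

TASK

Get the power bank out from between the travel case and the tin under the wire shelf and lay it flat in the free side of the mesh tray, with its socket end facing the tray's cable notch. Take the travel case off first and put it down somewhere clear, and when the power bank is in the tray put the case back squarely on top of the tin, where it was. Set both down gently rather than dropping them, and leave everything else where it is.

Things in the scene. Friction and masses are not known exactly. Their poses are not given: they have to be found in the camera images.
- case: White electric-toothbrush travel case, a plain closed box 185 long (x) x 62 wide (y) x 36 high mm, about 0.16 kg, lying on top of the stack. Origin: centre of its underside. It is the same at both ends.
- power_bank: Slate grey power bank, a flat box 145 long (x) x 66 wide (y) x 22 high mm, about 0.34 kg, in the middle of the stack: it lies on the tin and the case lies on it. Origin: centre of its underside; its sockets are in the end face at -x, which at the start points roughly to the robot.
- bank_sockets (a point): Middle of the power bank's socket end face: 72.5 mm along the bank's -x from its centre, 11 mm above its underside.
- tin: Bottom of the stack: a closed flat aluminium shoe-care tin 195 long (x) x 112 wide (y) x 36 high mm, about 0.7 kg, loose on the worktop. Its top is flat. Origin: centre of its underside. Its long side points roughly away from the robot.
- riser: White wire shelf riser, fixed, standing over the stack. Origin on the worktop, mid-width, 40 mm behind the shelf's front edge, close under the middle of the stack; -x side faces the robot. Shelf: x -40 to +170, y -165 to +165 mm of this frame, underside 255 mm up, top 261 mm. Thin legs at x -28 and +158, y +-165 mm, an 8 mm foot rail joins each side's two; front and back are open.
- riser_edge (a point): Middle of the lower front edge of the riser's shelf (riser frame x -40, y 0, z +255 mm). Only the front third of the stack stands out before it; the middle is roofed over, so a gripper must reach in from the front, leaning back. The worktop before and between riser and tray is clear (world x 0.30 to 0.42, |y| under 0.10 m, and on to x 0.52, |y| under 0.045 m).
- tray: Black steel mesh tray, fixed, 250 (x) x 290 (y) mm outside, walls 3 mm thick, 40 mm high, floor top 4 mm up. Origin: centre of its underside; its -x wall faces roughly to the robot and has the cable notch. Tray y -142 to about +15 mm is free for the power bank; door stopper and tire gauge lie lengthwise in the rest. Riser and tray stand side by side, either one on the left.
- tray_notch (a point): Middle of the tray's cable notch, a gap 60 mm wide, down to the floor, in its -x wall: in the plane of the wall's outer face, at floor height (tray frame x -125, y -62, z +4 mm).
- door_stopper: Bystander: red plastic wedge door stopper 120 (x) x 42 (y) x 30 high mm in the tray at about tray y +45 mm. Origin: centre of its underside.
- tire_gauge: Bystander: aluminium pencil tire gauge 150 (x) x 20 x 20 mm in the tray at about tray y +107 mm. Origin: centre of its underside.
- polish_tin: Bystander: round steel polish tin, 72 mm diameter, 24 mm high, under the riser behind and to the left (+y) of the stack. Origin: centre of its underside.
- succulent: Bystander: small plant in a terracotta pot (86 mm diameter, about 125 mm high) standing on the riser's shelf, at the back. Origin: centre of its underside.
- spectacle_case: Bystander: dark hard spectacle case 62 (x) x 160 (y) x 44 high mm on the riser's shelf, at the back. Origin: centre of its underside.
Things that resemble listed ones, but are neither listed nor needed, are in the scene too. Leave any blue or turquoise look-alike of the case alone.

How it is judged:
By the outcome, as a careful person would: the job done as asked, in the order asked, and still so for the second after the job is handed in, with the robot touching nothing.
It also fails if it takes over 72 s, if anything falls off the work surface, if the arm or the gripper's body presses on something with over 40 N, if the wrist force passes 120 N, or if a joint passes its speed limit or range.

## Working session

There is one attempt and no reset: what is moved stays moved. The work goes in short steps, Python scripts to look and compute and a tool call to move; the robot and the scene stay as the last step left them, time stands still between calls to the robot, and variables do not carry over. Pictures are saved under pics/ and viewed, and the job is handed in when it is done.

Besides the shell and the picture viewer there is one more tool, called after ">>>" in YAML: its name, and indented under it one key for each argument. apply_moves: Moves the arm, as the interface text tells. Shifts and turns lie within -1 to 1; 1 stands for 200 mm of shift or 90 degrees of turn. Its arguments: {"type":"object","properties":{"linear":{"type":"array","items":{"type":"array","items":{"type":"number","minimum":-1,"maximum":1}}},"rot":{"type":"array","items":{"type":"array","items":{"type":"number","minimum":-1,"maximum":1}}},"jaw":{"type":"number"}},"required":["linear","rot"]}

```bash
ls -la; mkdir -p pics
cat > h.py <<'E'
import numpy as np, cv2
from rig import bot, eyes
def snap(name,fn):
    cal=eyes.get_calibration(name); im,d=eyes.read_camera(name)
    cv2.imwrite('pics/'+fn+'.png',im[:,:,::-1]); np.savez('pics/'+fn+'.npz',im=im,d=d,K=cal['intrinsics'],R=cal['R'],t=cal['t'])
    return im,d,cal
def cloud(fn):
    z=np.load('pics/'+fn+'.npz'); d=z['d']; K=z['K'];R=z['R'];t=z['t']
    v,u=np.mgrid[:d.shape[0],:d.shape[1]]
    c=np.stack([(u-K[0,2])/K[0,0]*d,(v-K[1,2])/K[1,1]*d,d],-1)
    return z['im'],(c-t)@R, d>0
E
python3 - <<'E'
from h import *
print(bot.state())
for n in ['side','top','wrist']:
    im,d,c=snap(n,n+'0'); print(n,c['R'].round(3).tolist(),c['t'].round(1),c['intrinsics'].round(1).tolist())
for n in ['side','top']:
  for q in ['case','power_bank','tin','riser','tray','door_stopper','polish_tin']:
    print(n,q,[(np.round(b['bbox']).tolist(),round(b['p'],2)) for b in eyes.boxes_of(n,q)][:3])
print(bot.state()['t'])
E
```

```text
total 12
drwxr-xr-x  3 agent agent 4096 Dec  7 16:47 .
drwxr-xr-x 23 root  root  4096 Dec  7 16:47 ..
drwxr-xr-x  2 agent agent 4096 Dec  7 16:47 pics
{'t': 0.0, 'joint_positions': array([-1.33041305e+00,  5.28491542e-01,  1.43393011e+00,  2.04122538e-05,
        1.18138945e+00, -1.78513388e-01]), 'joint_vel': array([ 1.10587148e-03, -2.33168768e-03,  2.06809917e-05, -5.44743315e-04,
        5.19290502e-04, -6.98781243e-04]), 'joint_efforts': array([ 9.17746693e-04, -4.40039241e+01, -1.76590562e+01,  6.33442705e-02,
        5.82565984e-02, -1.71708280e-04]), 'tcp_pos': array([ 254.06429593, -570.2128344 ,  221.54720873]), 'tcp_rot': array([-3.07076859e+00, -6.52727863e-01,  7.80922350e-05]), 'ft_force': array([0.03512104, 0.42837182, 0.07151457]), 'moment': array([ 0.0175062 , -0.03547345,  0.01727785]), 'width': 1.0000392154314819}
side [[-0.976, -0.217, 0.018], [-0.131, 0.518, -0.845], [0.174, -0.827, -0.534]] [ 511.5  187.1 1093.3] [[417.6, 0.0, 284.7], [0.0, 417.6, 206.7], [0.0, 0.0, 1.0]]
top [[-0.013, -1.0, -0.017], [-0.998, 0.014, -0.067], [0.067, 0.016, -0.998]] [  40.9  524.
[... 533 characters left out ...]
0.31)]
side tray [([274.0, 201.0, 85.0, 56.0], 0.72), ([198.0, 267.0, 160.0, 190.0], 0.19)]
side door_stopper [([270.0, 208.0, 41.0, 18.0], 0.81)]
side polish_tin [([188.0, 329.0, 37.0, 37.0], 0.93)]
top case [([388.0, 301.0, 69.0, 61.0], 0.83), ([147.0, 280.0, 51.0, 71.0], 0.79), ([198.0, 195.0, 33.0, 72.0], 0.61)]
top power_bank [([390.0, 187.0, 129.0, 113.0], 0.72), ([214.0, 215.0, -3.0, 10.0], 0.39)]
top tin [([201.0, 197.0, 44.0, 78.0], 0.66)]
top riser [([196.0, 159.0, 161.0, 105.0], 0.77), ([164.0, 167.0, 27.0, 30.0], 0.37)]
top tray [([389.0, 186.0, 129.0, 115.0], 0.96)]
top door_stopper []
top polish_tin [([164.0, 165.0, 31.0, 30.0], 0.58), ([197.0, 159.0, 158.0, 106.0], 0.33)]
0.85
```

View pics/side0.png

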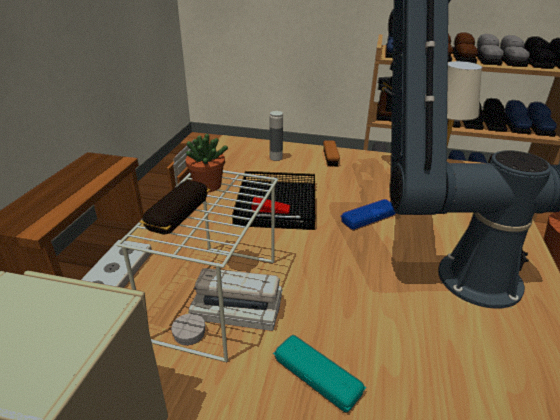

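View pics/top0.png

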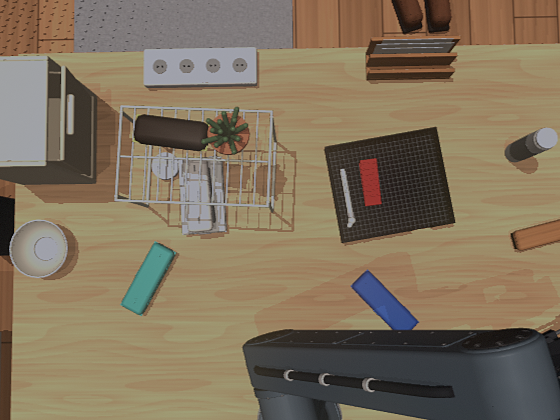

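View pics/wrist0.png

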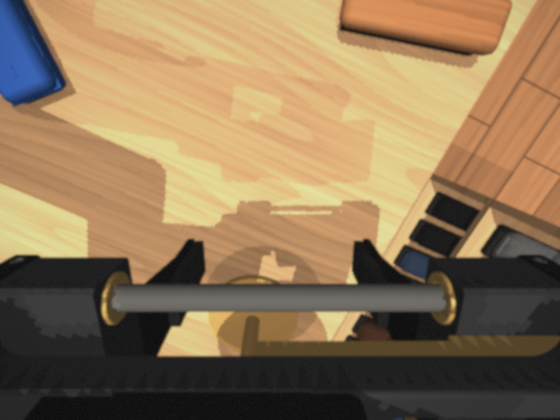

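Top view: riser around (195,155) with the white case on the stack at (198,195). The tray is around (390,186), with its free side on the right (image right is -y). The blue and teal look-alikes are at (385,300) and (148,280). Next I measure the poses from depth.

```bash
python3 - <<'E'
from h import *
def report(fn,box):
    im,P,ok=cloud(fn)
    u0,v0,u1,v1=box
    return im[v0:v1,u0:u1],P[v0:v1,u0:u1],ok[v0:v1,u0:u1]
im,P,ok=report('top0',(165,130,240,250))
z=P[...,2][ok]
print(np.histogram(z,bins=np.arange(-10,330,6)))
def rect(p):
    r=cv2.minAreaRect(p[:,:2].astype(np.float32)); return [np.round(x,1) for x in r]
for lo,hi in [(30,41),(84,104),(250,268)]:
    m=ok&(P[...,2]>lo)&(P[...,2]<hi); p=P[m]; print(lo,hi,m.sum(),p[:,2].mean(),rect(p))
# row scans of heights
for r in range(0,120,6): print(130+r,' '.join('%4d'%x for x in np.where(ok,P[...,2],-99)[r,::4]))
im,P,ok=report('top0',(315,115,465,255))
z=P[...,2]
m=ok&(z>32)&(z<48); print('tray rim',m.sum(),rect(P[m]))
m=ok&(z>-10)&(z<50)
# full dark color
g=im.max(-1)<60
print('dark',rect(P[ok&g]))
E
python3 - <<'E'
import cv2
a=cv2.imread('pics/top0.png'); b=cv2.imread('pics/side0.png')
cv2.imwrite('pics/c1.png',cv2.resize(a[90:260,100:300],None,fx=4,fy=3.5,interpolation=2))
cv2.imwrite('pics/c2.png',cv2.resize(b[160:370,110:310],None,fx=4,fy=2.85,interpolation=2))
E
```

```text
(array([ 613, 2280,  523,   30,   57,  205,  318,  723,  136,   21,   39,
         17,    6,   18,   49,  117,  701,  735,   28,    0,    0,    0,
          0,    0,    0,    0,    0,    0,    0,    0,    0,    0,    0,
          0,    0,    0,    0,    0,    0,    0,    0,    0,    0,   46,
        525,  239,    1,    4,   23,   56,   75,  272,  341,   14,    5,
         22]), array([-10,  -4,   2,   8,  14,  20,  26,  32,  38,  44,  50,  56,  62,
        68,  74,  80,  86,  92,  98, 104, 110, 116, 122, 128, 134, 140,
       146, 152, 158, 164, 170, 176, 182, 188, 194, 200, 206, 212, 218,
       224, 230, 236, 242, 248, 254, 260, 266, 272, 278, 284, 290, 296,
       302, 308, 314, 320, 326]))
30 41 1008 34.66903133404236 [array([565.5, 260. ]), array([151.9, 246.6]), np.float64(89.5)]
84 104 1515 91.91117147765702 [array([575.4, 246. ]), array([180.7,  61.7]), np.float64(4.7)]
250 268 810 258.48031661772706 [array([596.5, 204.1]), array([167.1, 121. ]), np.float64(86.8)]
130  304  306  302  302  302  305  303  304  301  302  296  369  369  360  382  343  366  376  344
136  305  304 
[... 1316 characters left out ...]
   91   94   96   90   50   35   32    3   -5    0   -1
220    1   -6   -6    0   38   41   87   97   89   94   93   90   51   37   35   13    4   -2    0
226    0   -1   -4   -2   29   30   96   89   91   90   98   92   39   33   31   28    0   -7    3
232   -3   -2    0   -2    0   35   77   78   29   36   28   27   30    0   -1   -1   -4    0   -3
238    0   -2   -4    1   -2    1   -5   -1   -1   -4    1   -2   -7   -2    5    1    8   -1   -2
244   -4    0    2   -2   -2    0    2   -2   -3   -3   -3   -4   -1   -2    3    0    1   -2    0
tray rim 993 [array([ 601.7, -239.3]), array([252.7, 294.5]), np.float64(9.3)]
dark [array([ 601.1, -239.9]), array([250.6, 295.3]), np.float64(9.2)]
```

View pics/c1.png

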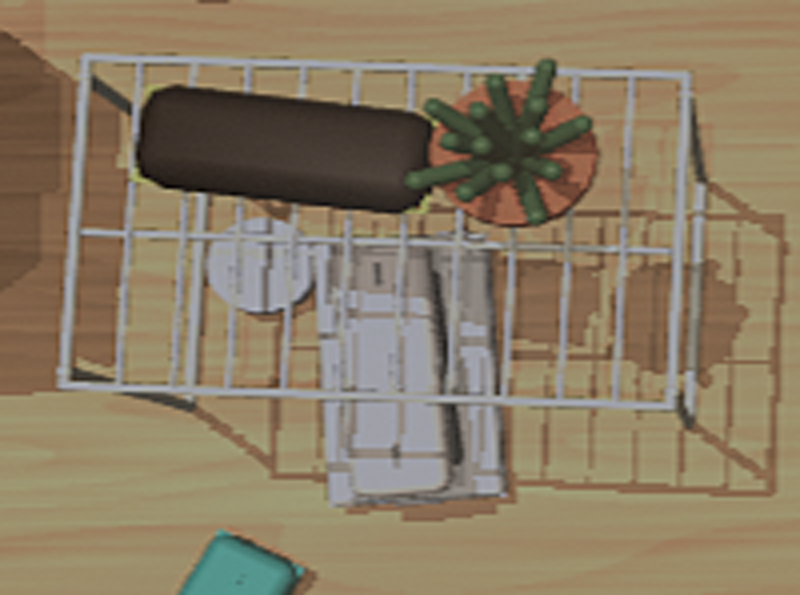

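View pics/c2.png

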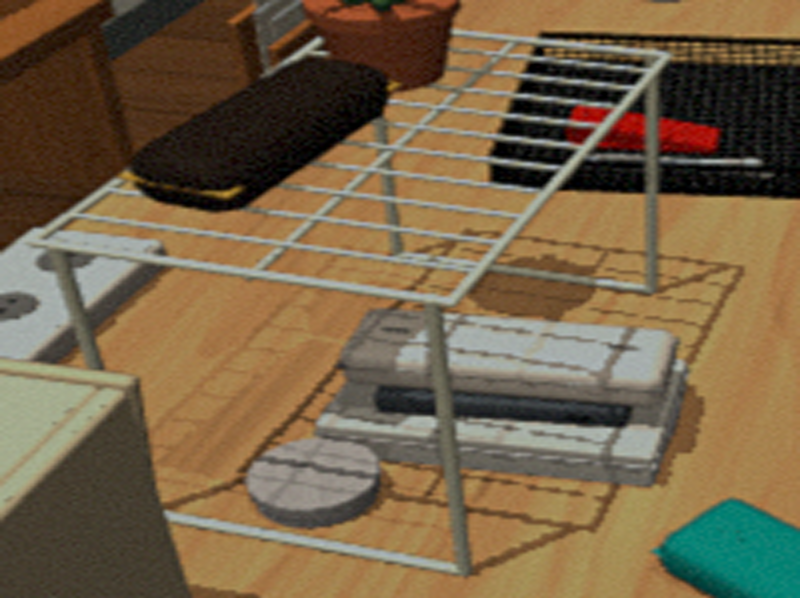

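```bash
python3 - <<'E'
from h import *
from scipy.spatial.transform import Rotation as Ro
s=bot.state(); Rt=Ro.from_rotvec(s['tcp_rot']).as_matrix(); print('tool\n',Rt.round(3))
c=np.load('pics/wrist0.npz'); pc=-c['R'].T@c['t']; print('cam pos tool frame',Rt.T@(pc-s['tcp_pos']),'cam z in tool',Rt.T@c['R'][2])
im,P,ok=cloud('top0')
def rect(p):
    r=cv2.minAreaRect(p[:,:2].astype(np.float32)); return [np.round(x,1).tolist() for x in r]
def sel(b,lo,hi):
    u0,v0,u1,v1=b; q=P[v0:v1,u0:u1][ok[v0:v1,u0:u1]]; return q[(q[:,2]>lo)&(q[:,2]<hi)]
# case top robust edges
q=sel((175,160,235,240),85,102)
print('case z',np.median(q[:,2]))
from numpy.linalg import lstsq
# edges per row slab: for each x bin, min & max y
def edges(q,x0,x1,st=6):
    o=[]
    for x in np.arange(x0,x1,st):
        s=q[(q[:,0]>=x)&(q[:,0]<x+st)]
        if len(s)>8: o.append((x+st/2,s[:,1].min(),s[:,1].max(),len(s)))
    return np.array(o)
e=edges(q,480,680); print(e.round(0).tolist())
for k in (1,2): 
    pf=np.polyfit(e[:,0],e[:,k],1); print(k,np.degrees(np.arctan(pf[0])),np.polyval(pf,576))
print('x range',np.percentile(q[:,0],[0.5,2,98,99.5]))
t=sel((178,170,236,242),27,42); e=edges(t,470,660); print(e.round(0).tolist()); print('tin x',np.percentile(t[:,0],[.5,2]))
# shelf
r=sel((105,95,285,215),250,268)
print('shelf rect',rect(r), 'front bar:',)
rr=r[(r[:,0]<570)]; pf=np.polyfit(rr[:,1],rr[:,0],1); print(pf,np.median(np.abs(np.polyval(pf,rr[:,1])-rr[:,0])))
for n,b in [('teal',(110,235,185,320)),('blue',(340,265,425,333))]:
    a=sel(b,12,60); print(n,rect(a),a.min(0),a.max(0))
for n,b in [('obj',(345,150,400,230))]:
    a=sel(b,12,36); print(n,rect(a))
E
python3 - <<'E'
import cv2
a=cv2.imread('pics/top0.png')
cv2.imwrite('pics/c3.png',cv2.resize(a[120:250,315:465],None,fx=4.5,fy=4.5,interpolation=2))
E
```

```text
tool
 [[ 0.914  0.407  0.   ]
 [ 0.407 -0.914  0.   ]
 [ 0.    -0.    -1.   ]]
cam pos tool frame [  82.81248816   -0.64750008 -160.80834675] cam z in tool [-0.29908456 -0.00109595  0.95422598]
case z 92.0802637734597
[[483.0, 238.0, 263.0, 10.0], [489.0, 215.0, 267.0, 38.0], [495.0, 211.0, 267.0, 66.0], [501.0, 210.0, 270.0, 50.0], [507.0, 210.0, 270.0, 57.0], [513.0, 210.0, 269.0, 66.0], [519.0, 213.0, 270.0, 49.0], [525.0, 211.0, 272.0, 71.0], [531.0, 213.0, 273.0, 49.0], [537.0, 215.0, 272.0, 65.0], [543.0, 213.0, 272.0, 54.0], [549.0, 213.0, 272.0, 50.0], [561.0, 215.0, 275.0, 45.0], [567.0, 215.0, 274.0, 65.0], [573.0, 217.0, 275.0, 47.0], [579.0, 217.0, 272.0, 57.0], [585.0, 217.0, 272.0, 50.0], [591.0, 217.0, 271.0, 42.0], [597.0, 219.0, 271.0, 55.0], [603.0, 220.0, 271.0, 42.0], [609.0, 220.0, 277.0, 53.0], [615.0, 221.0, 279.0, 49.0], [621.0, 220.0, 280.0, 54.0], [627.0, 220.0, 279.0, 51.0], [633.0, 220.0, 280.0, 41.0], [639.0, 222.0, 279.0, 49.0], [645.0, 222.0, 279.0, 47.0], [651.0, 224.0, 282.0, 45.0], [657.0, 222.0, 282.0, 54.0], [663.0, 233.0, 279.0, 17.0]]
1 3.3829853
[... 684 characters left out ...]
0, 190.0, 301.0, 29.0], [605.0, 190.0, 302.0, 35.0], [611.0, 189.0, 301.0, 35.0], [617.0, 190.0, 301.0, 34.0], [623.0, 192.0, 301.0, 29.0], [629.0, 191.0, 301.0, 35.0], [635.0, 190.0, 301.0, 34.0], [641.0, 191.0, 304.0, 35.0], [647.0, 192.0, 304.0, 17.0]]
tin x [482.81513522 484.68115652]
shelf rect [[643.4, 223.6], [337.7, 213.9], 87.1] front bar:
[3.20023530e-02 5.39139688e+02] 6.897297500140553
teal [[369.0, 385.7], [65.5, 186.1], 61.5] [274.78180155 313.16714241  12.15218512] [464.05514548 456.21505361  44.68405995]
blue [[297.2, -220.3], [185.0, 62.9], 43.3] [ 233.04745881 -306.65209014   12.07211785] [ 384.7968345  -135.59158982   45.65984619]
obj [[575.8, -190.8], [187.1, 128.1], 3.8]
```

View pics/c3.png

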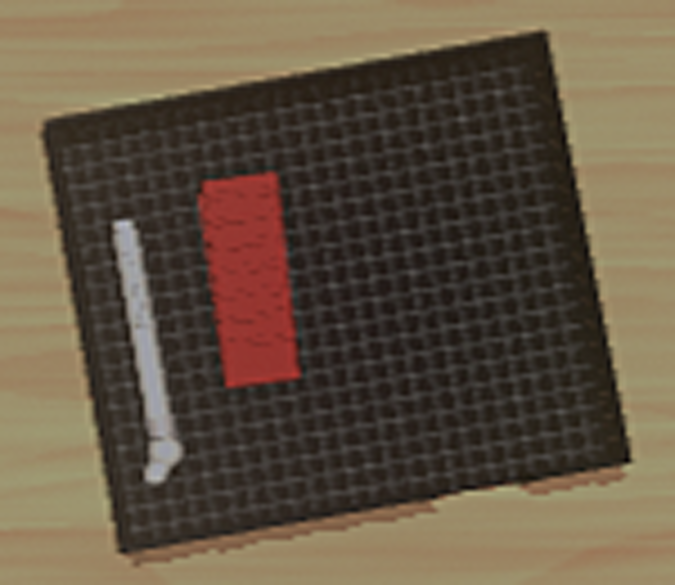

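>>> apply_moves:
  linear:
    - [0.07, 0.175, 0]
    - [0.07, 0.175, 0]
    - [0.07, 0.175, 0]
    - [0.07, 0.175, 0]
    - [0.07, 0.175, 0]
    - [0.07, 0.175, 0]
    - [0.07, 0.175, 0]
    - [0.07, 0.175, 0]
  rot:
    - [0, 0, 0.074]
    - [0, 0, 0.074]
    - [0, 0, 0.074]
    - [0, 0, 0.074]
    - [0, 0, 0.074]
    - [0, 0, 0.074]
    - [0, 0, 0.074]
    - [0, 0, 0.074]
  jaw: 87

```text
t: 1.52
tcp_pos: [366.6, -289.4, 222.8]
tcp_rot: [2.448, 1.967, 0.0]
ft_force: [1.0, 0.5, -0.4]
width: 0.998
```

>>> apply_moves:
  linear:
    - [0.05, 0.175, 0]
    - [0.05, 0.175, 0]
    - [0.05, 0.175, 0]
    - [0.05, 0.175, 0]
    - [0.05, 0.175, 0]
    - [0.05, 0.175, 0]
    - [0.05, 0.175, 0]
    - [0.05, 0.175, 0]
  rot:
    - [0, 0, 0.074]
    - [0, 0, 0.074]
    - [0, 0, 0.074]
    - [0, 0, 0.074]
    - [0, 0, 0.074]
    - [0, 0, 0.074]
    - [0, 0, 0.074]
    - [0, 0, 0.074]

```text
t: 2.18
tcp_pos: [446.5, -9.2, 222.9]
tcp_rot: [1.305, 2.857, 0.0]
ft_force: [0.9, -0.5, -0.5]
width: 0.998
```

>>> apply_moves:
  linear:
    - [0, 0.155, -0.015]
    - [0, 0.155, -0.015]
    - [0, 0.155, -0.015]
    - [0, 0.155, -0.015]
    - [0, 0.155, -0.015]
    - [0, 0.155, -0.015]
    - [0, 0.155, -0.015]
    - [0, 0.155, -0.015]
  rot:
    - [0, 0, 0.074]
    - [0, 0, 0.074]
    - [0, 0, 0.074]
    - [0, 0, 0.074]
    - [0, 0, 0.074]
    - [0, 0, 0.074]
    - [0, 0, 0.074]
    - [0, 0, 0.074]

```text
t: 2.85
tcp_pos: [446.1, 238.7, 198.6]
tcp_rot: [-0.115, 3.139, 0.0]
ft_force: [1.0, -0.5, 1.0]
width: 0.999
```

>>> apply_moves:
  linear:
    - [0.02, 0, 0]
    - [0.02, 0, 0]
    - [0.02, 0, 0]
    - [0.02, 0, 0]
    - [0.02, 0, 0]
    - [0.02, 0, 0]
    - [0.02, 0, 0]
    - [0.02, 0, 0]
  rot:
    - [0.003, -0.0415, 0]
    - [0.003, -0.0415, 0]
    - [0.003, -0.0415, 0]
    - [0.003, -0.0415, 0]
    - [0.003, -0.0415, 0]
    - [0.003, -0.0415, 0]
    - [0.003, -0.0415, 0]
    - [0.003, -0.0415, 0]

```text
t: 3.52
tcp_pos: [478.4, 237.5, 199.3]
tcp_rot: [-0.087, 2.614, 0.03]
ft_force: [1.1, -2.3, 0.1]
width: 1.0
```

Run:
```python
from h import *
from scipy.spatial.transform import Rotation as Ro
s=bot.state(); print(s['joint_positions'].round(3), s['tcp_pos'].round(1)); print(Ro.from_rotvec(s['tcp_rot']).as_matrix().round(3))
snap('wrist','w1')
for q in ['case','power_bank','tin']: print(q,[(np.round(b['bbox']).tolist(),round(b['p'],2)) for b in eyes.boxes_of('wrist',q)][:2])
im,P,ok=cloud('w1')
np.set_printoptions(suppress=True)
for v,u in [(100,280),(150,280),(200,280),(250,280),(150,200),(200,200),(200,350)]: print(v,u,P[v,u].round(0),ok[v,u])
```

```text
[ 0.323  0.342  2.051 -0.49   0.265 -0.871] [478.4 237.5 199.3]
[[-0.863 -0.068  0.501]
 [-0.057  0.998  0.038]
 [-0.503  0.004 -0.864]]
case [([446.0, 48.0, 154.0, 96.0], 0.89), ([279.0, 201.0, 73.0, 131.0], 0.79)]
power_bank []
tin [([280.0, 166.0, 112.0, 148.0], 0.63)]
100 280 [486. 241.   6.] True
150 280 [487. 240.  87.] True
200 280 [542. 244.  94.] True
250 280 [629. 251.  94.] True
150 200 [559. 150.   1.] True
200 200 [649. 139.   1.] True
200 350 [630. 350.   5.] True
```

View pics/w1.png

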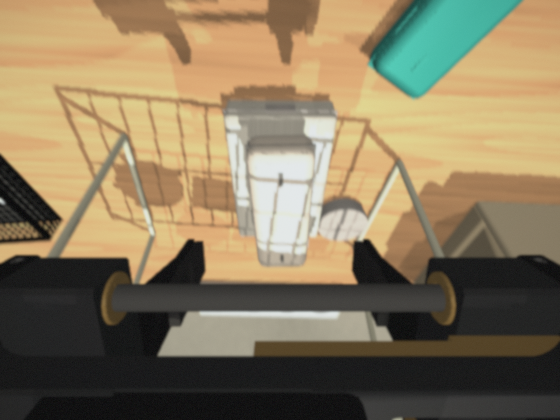

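Wrist view: the white case spans (250-315, 140-265) on the tin, between the fingers. The bank is hidden beneath it. I'll fit the case from this cloud.

```bash
cat >> h.py <<'E'
def boxfit(q,L,W):
    """rect pose of top points via minAreaRect on trimmed 2D density"""
    from scipy.optimize import minimize
    p=q[:,:2]
    r=cv2.minAreaRect(p.astype(np.float32)); (cx,cy),(w,h),a=r
    if w<h: a=a+90 if a<0 else a-90; w,h=h,w
    return cx,cy,w,h,a
def edgefit(q,st=5):
    o=[]
    for x in np.arange(q[:,0].min()+8,q[:,0].max()-8,st):
        s=q[(q[:,0]>=x)&(q[:,0]<x+st)]
        if len(s)>5: o.append((x+st/2,*np.percentile(s[:,1],[1,99])))
    e=np.array(o); f=[np.polyfit(e[:,0],e[:,k],1) for k in(1,2)]
    return f,e
E
python3 - <<'E'
from h import *
im,P,ok=cloud('w1')
reg=np.zeros_like(ok); reg[90:272,215:345]=1
for n,lo,hi in [('case',88,100),('tin',30,42)]:
    q=P[ok&reg&(P[...,2]>lo)&(P[...,2]<hi)]
    f,e=edgefit(q); print(n,len(q),np.round(boxfit(q,0,0),1),'x',np.percentile(q[:,0],[0.3,1,99,99.7]).round(1),'z',np.median(q[:,2]).round(1))
    for g in f: print(np.degrees(np.arctan(g[0])).round(2),np.polyval(g,576).round(1))
E
```

```text
case 6375 [576.9 247.9 180.4  58.8   4.9] x [486.9 487.9 659.7 663.9] z 93.7
4.8 219.4
4.62 276.0
tin 5414 [582.  246.  195.1 112.2   3.3] x [483.  483.6 673.5 678.2] z 35.8
3.16 190.6
3.3 300.5
```

>>> apply_moves:
  linear:
    - [0.032, 0.004, -0.035]
    - [0.032, 0.004, -0.035]
    - [0.032, 0.004, -0.035]
    - [0.032, 0.004, -0.035]
    - [0.032, 0.004, -0.035]
    - [0.032, 0.004, -0.035]
    - [0.032, 0.004, -0.035]
    - [0.032, 0.004, -0.035]
  rot:
    - [0, 0, 0]
    - [0, 0, 0]
    - [0, 0, 0]
    - [0, 0, 0]
    - [0, 0, 0]
    - [0, 0, 0]
    - [0, 0, 0]
    - [0, 0, 0]

```text
t: 4.38
tcp_pos: [531.2, 243.4, 141.6]
tcp_rot: [-0.086, 2.617, 0.027]
ft_force: [-0.3, -0.3, 0.4]
width: 0.999
```

>>> apply_moves:
  linear:
    - [0.028, 0.002, -0.048]
    - [0.028, 0.002, -0.048]
    - [0.028, 0.002, -0.048]
    - [0.028, 0.002, -0.048]
    - [0.028, 0.002, -0.048]
    - [0.028, 0.002, -0.048]
    - [0.028, 0.002, -0.048]
    - [0.028, 0.002, -0.048]
  rot:
    - [0, 0, 0]
    - [0, 0, 0]
    - [0, 0, 0]
    - [0, 0, 0]
    - [0, 0, 0]
    - [0, 0, 0]
    - [0, 0, 0]
    - [0, 0, 0]

```text
t: 5.05
tcp_pos: [576.2, 246.9, 65.1]
tcp_rot: [-0.083, 2.621, 0.027]
ft_force: [0.8, -0.0, 0.3]
width: 0.997
```

Run:
```python
from h import *
s=bot.state(); print(s['joint_positions'].round(3), s['tcp_pos'].round(1),s['ft_force'].round(1))
snap('wrist','w2'); snap('side','s2')
a=cv2.imread('pics/w2.png'); b=cv2.imread('pics/s2.png')[150:360,150:430]
cv2.imwrite('pics/m2.png',np.vstack([cv2.resize(a,(400,300)),cv2.resize(b,(400,300))]))
```

```text
[ 0.277  0.693  1.924 -1.431  0.103  0.047] [576.2 246.9  65.1] [ 0.8 -0.   0.3]
```

View pics/m2.png

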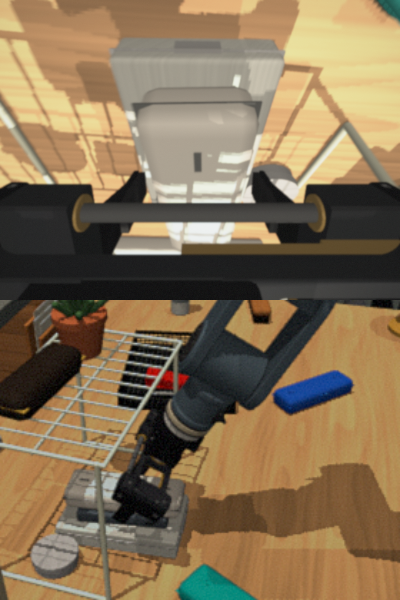

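The grasp is lined up, but q4 is sitting at its limit (-1.43) because the lean is near singular. I'll ease the lean by 2-3° and back off a little before closing.

>>> apply_moves:
  linear:
    - [-0.015, 0, 0]
    - [-0.015, 0, 0]
    - [0, 0, 0]
    - [0, 0, 0]
    - [0, 0, 0]
    - [0, 0, 0]
    - [0, 0, 0]
    - [0, 0, 0]
  rot:
    - [0, 0.015, 0]
    - [0, 0.015, 0]
    - [0, 0, 0]
    - [0, 0, 0]
    - [0, 0, 0]
    - [0, 0, 0]
    - [0, 0, 0]
    - [0, 0, 0]

```text
t: 5.82
tcp_pos: [571.9, 246.1, 66.9]
tcp_rot: [-0.087, 2.645, 0.023]
ft_force: [0.3, -0.4, 0.2]
width: 1.0
```

Run:
```python
from h import *
from scipy.spatial.transform import Rotation as Ro
s=bot.state(); print(s['joint_positions'].round(3), s['tcp_pos'].round(1),s['ft_force'].round(1)); print(Ro.from_rotvec(s['tcp_rot']).as_matrix().round(3))
```

```text
[ 0.276  0.683  1.917 -1.065  0.112 -0.322] [571.9 246.1  66.9] [ 0.3 -0.4  0.2]
[[-0.878 -0.066  0.474]
 [-0.058  0.998  0.032]
 [-0.475  0.001 -0.88 ]]
```

>>> apply_moves:
  linear:
    - [0, 0, 0]
    - [0, 0, 0]
    - [0, 0, 0]
    - [0, 0, 0]
    - [0, 0, 0]
    - [0, 0, 0]
    - [0, 0, 0]
    - [0, 0, 0]
  rot:
    - [0, 0, 0]
    - [0, 0, 0]
    - [0, 0, 0]
    - [0, 0, 0]
    - [0, 0, 0]
    - [0, 0, 0]
    - [0, 0, 0]
    - [0, 0, 0]
  jaw: 50

```text
t: 6.48
tcp_pos: [571.9, 246.2, 66.9]
tcp_rot: [-0.087, 2.645, 0.024]
ft_force: [-0.4, 0.4, 0.4]
width: 0.711
```

>>> apply_moves:
  linear:
    - [0, 0, 0.01]
    - [0, 0, 0.01]
    - [0, 0, 0.01]
    - [0, 0, 0.01]
    - [0, 0, 0.015]
    - [0, 0, 0.015]
    - [0, 0, 0.015]
    - [0, 0, 0.015]
  rot:
    - [0, 0, 0]
    - [0, 0, 0]
    - [0, 0, 0]
    - [0, 0, 0]
    - [0, 0, 0]
    - [0, 0, 0]
    - [0, 0, 0]
    - [0, 0, 0]

```text
t: 7.15
tcp_pos: [571.2, 245.8, 86.4]
tcp_rot: [-0.086, 2.647, 0.022]
ft_force: [-0.6, -0.7, -2.3]
width: 0.713
```

Run:
```python
from h import *
s=bot.state(); print(s['joint_positions'].round(3), s['tcp_pos'].round(1),s['ft_force'].round(1),s['width'],s['moment'].round(2))
snap('side','s3')
b=cv2.imread('pics/s3.png')[200:340,150:330]
cv2.imwrite('pics/m3.png',cv2.resize(b,None,fx=4,fy=4,interpolation=2))
```

```text
[ 0.276  0.643  1.91  -0.765  0.143 -0.624] [571.2 245.8  86.4] [-0.6 -0.7 -2.3] 0.7126980002661077 [ 0.11  0.36 -0.  ]
```

View pics/m3.png

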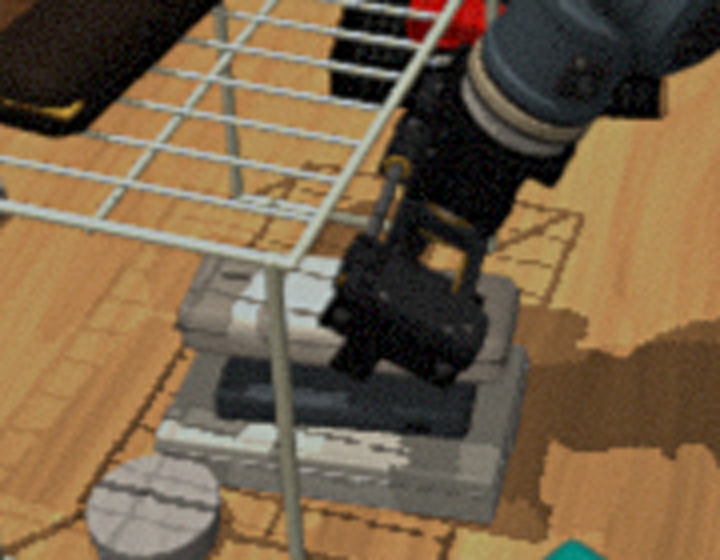

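>>> apply_moves:
  linear:
    - [-0.07, -0.005, 0.02]
    - [-0.07, -0.005, 0.02]
    - [-0.07, -0.005, 0.02]
    - [-0.07, -0.005, 0.02]
    - [-0.07, -0.005, 0.02]
    - [-0.07, -0.005, 0.02]
    - [-0.07, -0.005, 0.02]
    - [-0.07, -0.005, 0.02]
  rot:
    - [0, 0, 0]
    - [0, 0, 0]
    - [0, 0, 0]
    - [0, 0, 0]
    - [0, 0, 0]
    - [0, 0, 0]
    - [0, 0, 0]
    - [0, 0, 0]

```text
t: 7.87
tcp_pos: [459.0, 238.2, 119.3]
tcp_rot: [-0.083, 2.648, 0.024]
ft_force: [-0.3, -0.2, -2.1]
width: 0.713
```

>>> apply_moves:
  linear:
    - [-0.018, -0.073, 0]
    - [-0.018, -0.073, 0]
    - [-0.018, -0.073, 0]
    - [-0.018, -0.073, 0]
    - [-0.018, -0.073, 0]
    - [-0.018, -0.073, 0]
    - [-0.018, -0.073, 0]
    - [-0.018, -0.073, 0]
  rot:
    - [0, 0, -0.0625]
    - [0, 0, -0.0625]
    - [0, 0, -0.0625]
    - [0, 0, -0.0625]
    - [0, 0, -0.0625]
    - [0, 0, -0.0625]
    - [0, 0, -0.0625]
    - [0, 0, -0.0625]

```text
t: 8.53
tcp_pos: [430.9, 121.2, 119.4]
tcp_rot: [0.946, 2.496, -0.237]
ft_force: [0.6, 0.9, -1.4]
width: 0.711
```

>>> apply_moves:
  linear:
    - [-0.018, -0.073, 0]
    - [-0.018, -0.073, 0]
    - [-0.018, -0.073, 0]
    - [-0.018, -0.073, 0]
    - [-0.018, -0.073, 0]
    - [-0.018, -0.073, 0]
    - [-0.018, -0.073, 0]
    - [-0.018, -0.073, 0]
  rot:
    - [0, 0, -0.0625]
    - [0, 0, -0.0625]
    - [0, 0, -0.0625]
    - [0, 0, -0.0625]
    - [0, 0, -0.0625]
    - [0, 0, -0.0625]
    - [0, 0, -0.0625]
    - [0, 0, -0.0625]

```text
t: 9.2
tcp_pos: [402.6, 4.5, 119.4]
tcp_rot: [1.88, 1.997, -0.472]
ft_force: [0.7, -0.2, -2.1]
width: 0.71
```

Run:
```python
from h import *
from scipy.spatial.transform import Rotation as Ro
s=bot.state(); print(s['joint_positions'].round(3), s['tcp_pos'].round(1),s['ft_force'].round(1),s['width']); print(Ro.from_rotvec(s['tcp_rot']).as_matrix().round(3))
```

```text
[ 0.095  0.53   2.059 -0.784  0.735  0.675] [402.6   4.5 119.4] [ 0.7 -0.2 -2.1] 0.7095871938495757
[[-0.053  0.998  0.03 ]
 [ 0.879  0.061 -0.473]
 [-0.474  0.002 -0.881]]
```

>>> apply_moves:
  linear:
    - [0, 0, -0.06]
    - [0, 0, -0.06]
    - [0, 0, -0.06]
    - [0, 0, -0.06]
    - [0, 0, -0.06]
    - [0, 0, -0.06]
    - [0, 0, -0.06]
    - [0, 0, -0.05]
  rot:
    - [0, 0, 0]
    - [0, 0, 0]
    - [0, 0, 0]
    - [0, 0, 0]
    - [0, 0, 0]
    - [0, 0, 0]
    - [0, 0, 0]
    - [0, 0, 0]

```text
t: 9.87
tcp_pos: [403.0, 5.1, 24.6]
tcp_rot: [1.875, 2.001, -0.47]
ft_force: [0.1, 0.0, -1.8]
width: 0.707
```

>>> apply_moves:
  linear:
    - [0, 0, -0.012]
    - [0, 0, -0.012]
    - [0, 0, -0.012]
    - [0, 0, -0.012]
    - [0, 0, -0.01]
    - [0, 0, -0.005]
    - [0, 0, 0]
    - [0, 0, 0]
  rot:
    - [0, 0, 0]
    - [0, 0, 0]
    - [0, 0, 0]
    - [0, 0, 0]
    - [0, 0, 0]
    - [0, 0, 0]
    - [0, 0, 0]
    - [0, 0, 0]

```text
t: 10.53
tcp_pos: [402.7, 4.8, 13.2]
tcp_rot: [1.874, 2.001, -0.471]
ft_force: [-1.0, 0.7, -2.3]
width: 0.712
```

>>> apply_moves:
  linear:
    - [0, 0, -0.005]
    - [0, 0, -0.005]
    - [0, 0, -0.003]
    - [0, 0, -0.003]
    - [0, 0, -0.002]
    - [0, 0, 0]
    - [0, 0, 0]
    - [0, 0, 0]
  rot:
    - [0, 0, 0]
    - [0, 0, 0]
    - [0, 0, 0]
    - [0, 0, 0]
    - [0, 0, 0]
    - [0, 0, 0]
    - [0, 0, 0]
    - [0, 0, 0]

```text
t: 11.2
tcp_pos: [402.6, 4.8, 9.4]
tcp_rot: [1.874, 2.001, -0.472]
ft_force: [-0.3, -0.5, -2.1]
width: 0.712
```

>>> apply_moves:
  linear:
    - [0, 0, -0.003]
    - [0, 0, -0.003]
    - [0, 0, -0.002]
    - [0, 0, 0]
    - [0, 0, 0]
    - [0, 0, 0]
    - [0, 0, 0]
    - [0, 0, 0]
  rot:
    - [0, 0, 0]
    - [0, 0, 0]
    - [0, 0, 0]
    - [0, 0, 0]
    - [0, 0, 0]
    - [0, 0, 0]
    - [0, 0, 0]
    - [0, 0, 0]

```text
t: 11.87
tcp_pos: [402.7, 4.8, 8.8]
tcp_rot: [1.873, 2.0, -0.472]
ft_force: [0.4, 4.1, 8.9]
width: 0.707
```

>>> apply_moves:
  linear:
    - [0, 0, 0]
    - [0, 0, 0]
    - [0, 0, 0]
    - [0, 0, 0]
    - [0, 0.02, 0.04]
    - [0, 0.05, 0.1]
    - [0, 0.08, 0.15]
    - [0, 0.08, 0.15]
  rot:
    - [0, 0, 0]
    - [0, 0, 0]
    - [0, 0, 0]
    - [0, 0, 0]
    - [0, 0, 0]
    - [0, 0, 0]
    - [0, 0, 0]
    - [0, 0, 0]
  jaw: 87

```text
t: 12.53
tcp_pos: [401.4, 51.0, 96.0]
tcp_rot: [1.876, 2.003, -0.476]
ft_force: [1.5, -0.4, -0.1]
width: 0.996
```

Run:
```python
from h import *
s=bot.state(); print(s['joint_positions'].round(3), s['tcp_pos'].round(1),s['ft_force'].round(1),s['width'])
snap('top','t4');snap('wrist','w4');snap('side','s4')
for q in ['power_bank']:
  for c in ['top','side']: print(c,[(np.round(b['bbox']).tolist(),round(b['p'],2)) for b in eyes.boxes_of(c,q)][:3])
a=cv2.imread('pics/t4.png')[100:400,100:400]; b=cv2.imread('pics/s4.png')[200:350,150:300]
cv2.imwrite('pics/m4.png',np.hstack([cv2.resize(a,(400,400)),cv2.resize(b,(400,400),interpolation=2)]))
```

```text
[ 0.206  0.594  2.028 -0.755  0.753  0.762] [401.4  51.   96. ] [ 1.5 -0.4 -0.1] 0.9964493076036233
top [([202.0, 197.0, 30.0, 59.0], 0.86)]
side [([236.0, 296.0, 70.0, 30.0], 0.79)]
```

View pics/m4.png

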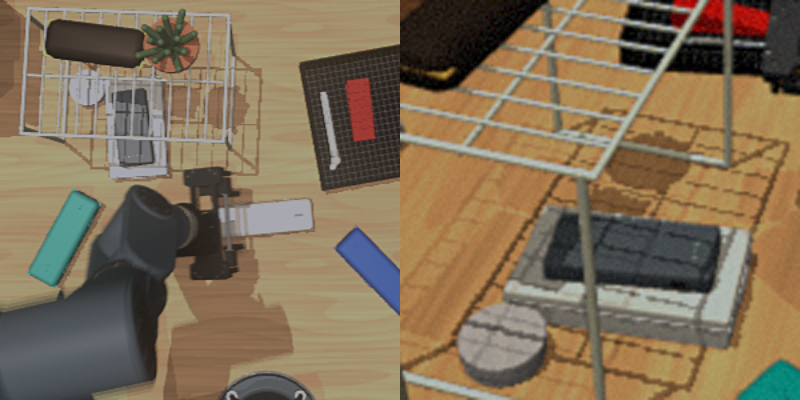

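The case is down flat and clear at about (400,0). The bank is exposed, lying on the tin. Now back to the viewing pose.

>>> apply_moves:
  linear:
    - [0.024, 0.058, 0.032]
    - [0.024, 0.058, 0.032]
    - [0.024, 0.058, 0.032]
    - [0.024, 0.058, 0.032]
    - [0.024, 0.058, 0.032]
    - [0.024, 0.058, 0.032]
    - [0.024, 0.058, 0.032]
    - [0.024, 0.058, 0.032]
  rot:
    - [0, 0, 0.0625]
    - [0, 0, 0.0625]
    - [0, 0, 0.0625]
    - [0, 0, 0.0625]
    - [0, 0, 0.0625]
    - [0, 0, 0.0625]
    - [0, 0, 0.0625]
    - [0, 0, 0.0625]

```text
t: 13.45
tcp_pos: [440.0, 143.1, 145.3]
tcp_rot: [0.935, 2.503, -0.239]
ft_force: [-0.1, -0.7, 0.0]
width: 1.001
```

>>> apply_moves:
  linear:
    - [0.024, 0.058, 0.032]
    - [0.024, 0.058, 0.032]
    - [0.024, 0.058, 0.032]
    - [0.024, 0.058, 0.032]
    - [0.024, 0.058, 0.032]
    - [0.024, 0.058, 0.032]
    - [0.024, 0.058, 0.032]
    - [0.024, 0.058, 0.032]
  rot:
    - [0, 0, 0.0625]
    - [0, 0, 0.0625]
    - [0, 0, 0.0625]
    - [0, 0, 0.0625]
    - [0, 0, 0.0625]
    - [0, 0, 0.0625]
    - [0, 0, 0.0625]
    - [0, 0, 0.0625]

```text
t: 14.12
tcp_pos: [476.4, 230.7, 193.3]
tcp_rot: [-0.037, 2.653, 0.008]
ft_force: [-0.4, 0.2, -0.2]
width: 1.005
```

Run:
```python
from h import *
from scipy.spatial.transform import Rotation as Ro
s=bot.state(); print(s['joint_positions'].round(3), s['tcp_pos'].round(1)); print(Ro.from_rotvec(s['tcp_rot']).as_matrix().round(3))
snap('wrist','w5'); 
print([(np.round(b['bbox']).tolist(),round(b['p'],2)) for b in eyes.boxes_of('wrist','power_bank')][:2])
im,P,ok=cloud('w5')
reg=np.zeros_like(ok); reg[80:275,200:360]=1
for n,lo,hi in [('bank',52,64),('tin',30,42)]:
    q=P[ok&reg&(P[...,2]>lo)&(P[...,2]<hi)]
    f,e=edgefit(q); print(n,len(q),np.round(boxfit(q,0,0),1),'x',np.percentile(q[:,0],[0.3,1,99,99.7]).round(1),'z',np.median(q[:,2]).round(1))
    for g in f: print(np.degrees(np.arctan(g[0])).round(2),np.polyval(g,576).round(1))
```

```text
[ 0.319  0.351  2.035 -0.452  0.316 -0.879] [476.4 230.7 193.3]
[[-0.883 -0.027  0.469]
 [-0.025  1.     0.012]
 [-0.469 -0.001 -0.883]]
[([288.0, 199.0, 65.0, 98.0], 0.79)]
bank 5322 [578.8 248.6 145.8  66.1   6.6] x [504.8 505.9 646.5 649.2] z 57.8
6.88 216.5
6.13 280.4
tin 6058 [582.4 246.  196.2 112.2   3.3] x [483.1 484.  675.3 678. ] z 35.8
3.19 190.6
3.41 300.5
```

View pics/w5.png

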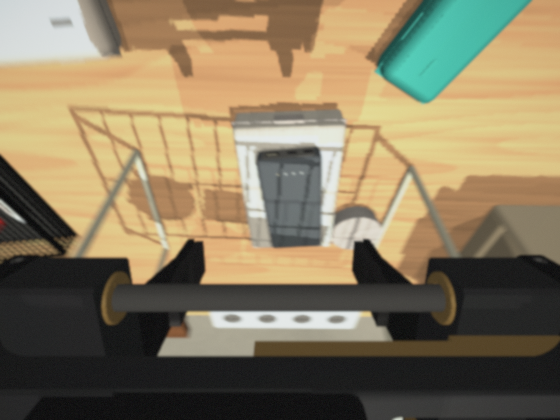

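>>> apply_moves:
  linear:
    - [0.0355, 0.008, -0.0435]
    - [0.0355, 0.008, -0.0435]
    - [0.0355, 0.008, -0.0435]
    - [0.0355, 0.008, -0.0435]
    - [0.0355, 0.008, -0.0435]
    - [0.0355, 0.008, -0.0435]
    - [0.0355, 0.008, -0.0435]
    - [0.0355, 0.008, -0.0435]
  rot:
    - [0, 0.004, 0.007]
    - [0, 0.004, 0.007]
    - [0, 0.004, 0.007]
    - [0, 0.004, 0.007]
    - [0, 0.004, 0.007]
    - [0, 0.004, 0.007]
    - [0, 0.004, 0.007]
    - [0, 0.004, 0.007]

```text
t: 14.88
tcp_pos: [532.8, 243.1, 122.9]
tcp_rot: [-0.147, 2.702, 0.038]
ft_force: [-0.3, 0.6, 0.2]
width: 0.997
```

Run:
```python
from h import *
from scipy.spatial.transform import Rotation as Ro
s=bot.state(); print(s['joint_positions'].round(3), s['tcp_pos'].round(1)); print(Ro.from_rotvec(s['tcp_rot']).as_matrix().round(3))
```

```text
[ 0.272  0.538  1.944 -0.282  0.236 -1.147] [532.8 243.1 122.9]
[[-0.901 -0.109  0.42 ]
 [-0.097  0.994  0.049]
 [-0.423  0.004 -0.906]]
```

>>> apply_moves:
  linear:
    - [0.024, 0.003, -0.049]
    - [0.024, 0.003, -0.049]
    - [0.024, 0.003, -0.049]
    - [0.024, 0.003, -0.049]
    - [0.024, 0.003, -0.049]
    - [0.024, 0.003, -0.049]
    - [0.024, 0.003, -0.049]
    - [0.024, 0.003, -0.049]
  rot:
    - [0, 0, 0]
    - [0, 0, 0]
    - [0, 0, 0]
    - [0, 0, 0]
    - [0, 0, 0]
    - [0, 0, 0]
    - [0, 0, 0]
    - [0, 0, 0]

```text
t: 15.55
tcp_pos: [571.4, 248.8, 45.2]
tcp_rot: [-0.149, 2.699, 0.039]
ft_force: [0.7, 0.1, -0.3]
width: 1.0
```

Run:
```python
from h import *
s=bot.state(); print(s['joint_positions'].round(3), s['tcp_pos'].round(1),s['ft_force'].round(1))
snap('wrist','w6'); snap('side','s6')
a=cv2.imread('pics/w6.png'); b=cv2.imread('pics/s6.png')[220:340,170:330]
cv2.imwrite('pics/m6.png',np.hstack([cv2.resize(a,(400,300)),cv2.resize(b,(400,300),interpolation=2)]))
```

```text
[ 0.261  0.718  1.89  -0.548  0.115 -0.888] [571.4 248.8  45.2] [ 0.7  0.1 -0.3]
```

View pics/m6.png

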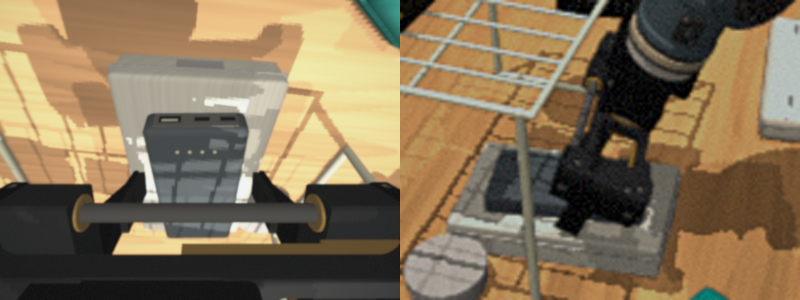

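The bank is straddled and its sockets are on the robot side. I'll lower 2 mm, close and lift.

>>> apply_moves:
  linear:
    - [0, -0.002, -0.005]
    - [0, -0.002, -0.005]
    - [0, 0, 0]
    - [0, 0, 0]
    - [0, 0, 0]
    - [0, 0, 0]
    - [0, 0, 0]
    - [0, 0, 0]
  rot:
    - [0, 0, 0]
    - [0, 0, 0]
    - [0, 0, 0]
    - [0, 0, 0]
    - [0, 0, 0]
    - [0, 0, 0]
    - [0, 0, 0]
    - [0, 0, 0]
  jaw: 87

```text
t: 16.32
tcp_pos: [572.4, 248.4, 45.5]
tcp_rot: [-0.151, 2.696, 0.04]
ft_force: [0.7, 0.2, -0.2]
width: 0.998
```

>>> apply_moves:
  linear:
    - [0, 0, 0]
    - [0, 0, 0]
    - [0, 0, 0]
    - [0, 0, 0]
    - [0, 0, 0]
    - [0, 0, 0]
    - [0, 0, 0]
    - [0, 0, 0]
  rot:
    - [0, 0, 0]
    - [0, 0, 0]
    - [0, 0, 0]
    - [0, 0, 0]
    - [0, 0, 0]
    - [0, 0, 0]
    - [0, 0, 0]
    - [0, 0, 0]
  jaw: 54

```text
t: 16.98
tcp_pos: [572.2, 248.2, 45.2]
tcp_rot: [-0.15, 2.697, 0.039]
ft_force: [-0.4, -0.8, 0.1]
width: 0.756
```

>>> apply_moves:
  linear:
    - [0, 0, 0.01]
    - [0, 0, 0.01]
    - [0, 0, 0.01]
    - [0, 0, 0.015]
    - [0, 0, 0.015]
    - [0, 0, 0.015]
    - [0, 0, 0.015]
    - [0, 0, 0.015]
  rot:
    - [0, 0, 0]
    - [0, 0, 0]
    - [0, 0, 0]
    - [0, 0, 0]
    - [0, 0, 0]
    - [0, 0, 0]
    - [0, 0, 0]
    - [0, 0, 0]

```text
t: 17.65
tcp_pos: [572.2, 248.4, 66.5]
tcp_rot: [-0.151, 2.696, 0.04]
ft_force: [0.2, 0.2, -3.5]
width: 0.753
```

Run:
```python
from h import *
s=bot.state(); print(s['joint_positions'].round(3), s['tcp_pos'].round(1),s['ft_force'].round(1),s['width'],s['moment'].round(2))
snap('wrist','w7'); snap('side','s7')
a=cv2.imread('pics/w7.png'); b=cv2.imread('pics/s7.png')[220:340,170:330]
cv2.imwrite('pics/m7.png',np.hstack([cv2.resize(a,(400,300)),cv2.resize(b,(400,300),interpolation=2)]))
```

```text
[ 0.26   0.676  1.885 -0.394  0.154 -1.046] [572.2 248.4  66.5] [ 0.2  0.2 -3.5] 0.7534540887417576 [0.05 0.31 0.01]
```

View pics/m7.png

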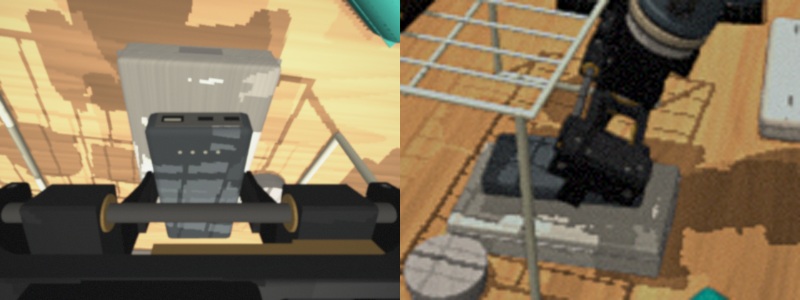

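>>> apply_moves:
  linear:
    - [-0.07, -0.005, 0.02]
    - [-0.07, -0.005, 0.02]
    - [-0.07, -0.005, 0.02]
    - [-0.07, -0.005, 0.02]
    - [-0.07, -0.005, 0.02]
    - [-0.07, -0.005, 0.02]
    - [-0.07, -0.005, 0.02]
    - [-0.07, -0.005, 0.02]
  rot:
    - [0, 0, 0]
    - [0, 0, 0]
    - [0, 0, 0]
    - [0, 0, 0]
    - [0, 0, 0]
    - [0, 0, 0]
    - [0, 0, 0]
    - [0, 0, 0]

```text
t: 18.42
tcp_pos: [459.9, 240.6, 98.6]
tcp_rot: [-0.151, 2.696, 0.041]
ft_force: [-0.2, 0.2, -3.1]
width: 0.757
```

>>> apply_moves:
  linear:
    - [-0.018, -0.073, 0.01]
    - [-0.018, -0.073, 0.01]
    - [-0.018, -0.073, 0.01]
    - [-0.018, -0.073, 0.01]
    - [-0.018, -0.073, 0.01]
    - [-0.018, -0.073, 0.01]
    - [-0.018, -0.073, 0.01]
    - [-0.018, -0.073, 0.01]
  rot:
    - [0, 0, -0.0625]
    - [0, 0, -0.0625]
    - [0, 0, -0.0625]
    - [0, 0, -0.0625]
    - [0, 0, -0.0625]
    - [0, 0, -0.0625]
    - [0, 0, -0.0625]
    - [0, 0, -0.0625]

```text
t: 19.08
tcp_pos: [431.4, 123.6, 114.4]
tcp_rot: [0.904, 2.562, -0.194]
ft_force: [0.5, -0.2, -2.6]
width: 0.758
```

>>> apply_moves:
  linear:
    - [0, -0.1, 0.01]
    - [0, -0.1, 0.01]
    - [0, -0.1, 0.01]
    - [0, -0.1, 0.01]
    - [0, -0.1, 0.01]
    - [0, -0.1, 0.01]
    - [0, -0.1, 0.01]
    - [0, -0.1, 0.01]
  rot:
    - [0, 0, -0.02]
    - [0, 0, -0.02]
    - [0, 0, -0.02]
    - [0, 0, -0.02]
    - [0, 0, -0.02]
    - [0, 0, -0.02]
    - [0, 0, -0.02]
    - [0, 0, -0.02]

```text
t: 19.75
tcp_pos: [432.0, -37.0, 130.5]
tcp_rot: [1.221, 2.443, -0.266]
ft_force: [-0.1, 0.1, -2.6]
width: 0.759
```

Run:
```python
from h import *
from scipy.spatial.transform import Rotation as Ro
s=bot.state(); print(s['joint_positions'].round(3), s['tcp_pos'].round(1),s['width']); R=Ro.from_rotvec(s['tcp_rot']).as_matrix(); print(R.round(3),np.degrees(np.arctan2(R[1,2],R[0,2])))
```

```text
[-0.129  0.445  2.197 -1.064  0.352  0.213] [432.  -37.  130.5] 0.7589577563804969
[[-0.542  0.799  0.262]
 [ 0.724  0.602 -0.338]
 [-0.428  0.006 -0.904]] -52.248560279686075
```

>>> apply_moves:
  linear:
    - [0.015, -0.088, 0.02]
    - [0.015, -0.088, 0.02]
    - [0.015, -0.088, 0.02]
    - [0.015, -0.088, 0.02]
    - [0.015, -0.088, 0.02]
    - [0.015, -0.088, 0.02]
    - [0.015, -0.088, 0.02]
    - [0.015, -0.088, 0.02]
  rot:
    - [0, 0, 0.043]
    - [0, 0, 0.043]
    - [0, 0, 0.043]
    - [0, 0, 0.043]
    - [0, 0, 0.043]
    - [0, 0, 0.043]
    - [0, 0, 0.043]
    - [0, 0, 0.043]

```text
t: 20.42
tcp_pos: [443.1, -120.5, 147.6]
tcp_rot: [0.8, 2.612, -0.167]
ft_force: [0.1, -0.4, -3.0]
width: 0.754
```

>>> apply_moves:
  linear:
    - [0.015, -0.088, 0]
    - [0.015, -0.088, 0]
    - [0.015, -0.088, 0]
    - [0.015, -0.088, 0]
    - [0.015, -0.088, 0]
    - [0.015, -0.088, 0]
    - [0.015, -0.088, 0]
    - [0.015, -0.088, 0]
  rot:
    - [0, 0, 0.043]
    - [0, 0, 0.043]
    - [0, 0, 0.043]
    - [0, 0, 0.043]
    - [0, 0, 0.043]
    - [0, 0, 0.043]
    - [0, 0, 0.043]
    - [0, 0, 0.043]

```text
t: 21.08
tcp_pos: [451.5, -193.5, 144.8]
tcp_rot: [0.415, 2.712, -0.086]
ft_force: [-0.6, 0.6, -3.8]
width: 0.753
```

Run:
```python
from h import *
from scipy.spatial.transform import Rotation as Ro
s=bot.state(); print(s['joint_positions'].round(3), s['tcp_pos'].round(1),s['width']); R=Ro.from_rotvec(s['tcp_rot']).as_matrix(); print(R.round(3),np.degrees(np.arctan2(R[1,2],R[0,2])))
snap('wrist','w8')
```

```text
[-0.739  0.405  2.144  0.64   0.277 -2.597] [ 451.5 -193.5  144.8] 0.7531318327556797
[[-0.879  0.299  0.372]
 [ 0.275  0.954 -0.118]
 [-0.391 -0.001 -0.92 ]] -17.594093336037087
```

View pics/w8.png

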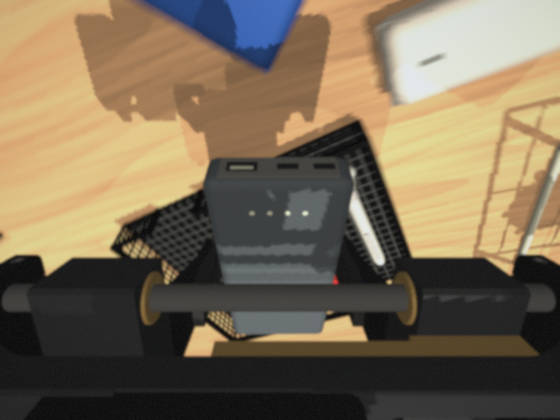

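Near the tray this lean would push q6 past its range. So I'll lay the bank briefly in the clear corridor between riser and tray, then regrasp it with a vertical tool for the tray placement.

>>> apply_moves:
  linear:
    - [0.02, 0.047, 0]
    - [0.02, 0.047, 0]
    - [0.02, 0.047, 0]
    - [0.02, 0.047, 0]
    - [0.02, 0.047, 0]
    - [0.02, 0.047, 0]
    - [0.02, 0.047, 0]
    - [0.02, 0.047, 0]
  rot:
    - [0, 0, 0.012]
    - [0, 0, 0.012]
    - [0, 0, 0.012]
    - [0, 0, 0.012]
    - [0, 0, 0.012]
    - [0, 0, 0.012]
    - [0, 0, 0.012]
    - [0, 0, 0.012]

```text
t: 21.8
tcp_pos: [484.4, -117.6, 144.8]
tcp_rot: [0.211, 2.732, -0.046]
ft_force: [0.3, 0.5, -3.0]
width: 0.756
```

>>> apply_moves:
  linear:
    - [0.02, 0.047, -0.02]
    - [0.02, 0.047, -0.02]
    - [0.02, 0.047, -0.02]
    - [0.02, 0.047, -0.02]
    - [0.02, 0.047, -0.02]
    - [0.02, 0.047, -0.02]
    - [0.02, 0.047, -0.02]
    - [0.02, 0.047, -0.02]
  rot:
    - [0, 0, 0.012]
    - [0, 0, 0.012]
    - [0, 0, 0.012]
    - [0, 0, 0.012]
    - [0, 0, 0.012]
    - [0, 0, 0.012]
    - [0, 0, 0.012]
    - [0, 0, 0.012]

```text
t: 22.47
tcp_pos: [516.3, -43.0, 112.2]
tcp_rot: [0.006, 2.74, -0.004]
ft_force: [-0.2, 0.5, -2.6]
width: 0.756
```

```bash
cat >> h.py <<'E'
def st():
    from scipy.spatial.transform import Rotation as Ro
    s=bot.state(); R=Ro.from_rotvec(s['tcp_rot']).as_matrix()
    print('t',round(s['t'],2),'q',s['joint_positions'].round(3),'p',s['tcp_pos'].round(1),'w',round(s['width']*87,1),'F',s['ft_force'].round(1))
    print('axis',R[:,2].round(3),'jawaz',np.degrees(np.arctan2(R[1,1],R[0,1])).round(2),'lean',np.degrees(np.arccos(-R[2,2])).round(2),'jaw z',R[2,1].round(3)); return s,R
E
python3 -c "
from h import *
st()"
```

```text
t 22.47 q [-0.387  0.504  2.108  0.762  0.21  -2.677] p [516.3 -43.  112.2] w 65.7 F [-0.2  0.5 -2.6]
axis [ 0.391 -0.004 -0.92 ] jawaz 89.72 lean 23.03 jaw z -0.002
```

>>> apply_moves:
  linear:
    - [-0.015, -0.04, 0.03]
    - [-0.015, -0.04, 0.03]
    - [-0.015, -0.04, 0.03]
    - [-0.015, -0.04, 0.03]
    - [-0.015, -0.04, 0.03]
    - [-0.015, -0.04, 0.03]
    - [-0.015, -0.04, 0.03]
    - [-0.015, -0.04, 0.03]
  rot:
    - [0, 0, -0.035]
    - [0, 0, -0.035]
    - [0, 0, -0.035]
    - [0, 0, -0.035]
    - [0, 0, -0.035]
    - [0, 0, -0.035]
    - [0, 0, -0.035]
    - [0, 0, -0.035]

```text
t: 23.13
tcp_pos: [491.6, -107.6, 160.7]
tcp_rot: [0.611, 2.68, -0.127]
ft_force: [-0.4, 0.9, -3.1]
width: 0.758
```

>>> apply_moves:
  linear:
    - [-0.018, -0.0575, 0]
    - [-0.018, -0.0575, 0]
    - [-0.018, -0.0575, 0]
    - [-0.018, -0.0575, 0]
    - [-0.018, -0.0575, 0]
    - [-0.018, -0.0575, 0]
    - [-0.018, -0.0575, 0]
    - [-0.018, -0.0575, 0]
  rot:
    - [0, 0, -0.0385]
    - [0, 0, -0.0385]
    - [0, 0, -0.0385]
    - [0, 0, -0.0385]
    - [0, 0, -0.0385]
    - [0, 0, -0.0385]
    - [0, 0, -0.0385]
    - [0, 0, -0.0385]

```text
t: 23.8
tcp_pos: [463.0, -199.7, 160.4]
tcp_rot: [1.246, 2.477, -0.256]
ft_force: [-0.6, 0.1, -2.7]
width: 0.755
```

>>> apply_moves:
  linear:
    - [-0.018, -0.0575, 0]
    - [-0.018, -0.0575, 0]
    - [-0.018, -0.0575, 0]
    - [-0.018, -0.0575, 0]
    - [-0.018, -0.0575, 0]
    - [-0.018, -0.0575, 0]
    - [-0.018, -0.0575, 0]
    - [-0.018, -0.0575, 0]
  rot:
    - [0, 0, -0.0385]
    - [0, 0, -0.0385]
    - [0, 0, -0.0385]
    - [0, 0, -0.0385]
    - [0, 0, -0.0385]
    - [0, 0, -0.0385]
    - [0, 0, -0.0385]
    - [0, 0, -0.0385]

```text
t: 24.47
tcp_pos: [434.5, -291.6, 160.2]
tcp_rot: [1.831, 2.138, -0.374]
ft_force: [-0.5, -1.3, -2.4]
width: 0.757
```

```bash
python3 -c "
from h import *
st()"
```

```text
t 24.47 q [-0.644  0.444  1.944 -0.569  0.532 -0.336] p [ 434.5 -291.6  160.2] w 65.9 F [-0.5 -1.3 -2.4]
axis [ 0.058 -0.386 -0.921] jawaz 8.84 lean 22.95 jaw z -0.002
```

>>> apply_moves:
  linear:
    - [0, 0, -0.08]
    - [0, 0, -0.08]
    - [0, 0, -0.08]
    - [0, 0, -0.08]
    - [0, 0, -0.08]
    - [0, 0, -0.08]
    - [0, 0, -0.08]
    - [0, 0, -0.07]
  rot:
    - [-0.0056, -0.0009, 0]
    - [-0.0056, -0.0009, 0]
    - [-0.0056, -0.0009, 0]
    - [-0.0056, -0.0009, 0]
    - [0, 0, 0]
    - [0, 0, 0]
    - [0, 0, 0]
    - [0, 0, 0]

```text
t: 25.13
tcp_pos: [435.1, -291.0, 33.2]
tcp_rot: [1.807, 2.117, -0.401]
ft_force: [-0.2, -0.4, -2.4]
width: 0.755
```

>>> apply_moves:
  linear:
    - [0, 0, -0.02]
    - [0, 0, -0.02]
    - [0, 0, -0.02]
    - [0, 0, -0.015]
    - [0, 0, -0.01]
    - [0, 0, -0.01]
    - [0, 0, 0]
    - [0, 0, 0]
  rot:
    - [0, 0, 0]
    - [0, 0, 0]
    - [0, 0, 0]
    - [0, 0, 0]
    - [0, 0, 0]
    - [0, 0, 0]
    - [0, 0, 0]
    - [0, 0, 0]

```text
t: 25.8
tcp_pos: [436.4, -292.1, 17.5]
tcp_rot: [1.81, 2.117, -0.404]
ft_force: [0.3, 0.4, -2.1]
width: 0.752
```

```bash
python3 -c "
from h import *
st()"
```

```text
t 25.8 q [-0.626  0.758  2.025 -1.43   0.31   0.591] p [ 436.4 -292.1   17.5] w 65.4 F [ 0.3  0.4 -2.1]
axis [ 0.062 -0.417 -0.907] jawaz 8.92 lean 24.93 jaw z -0.004
```

>>> apply_moves:
  linear:
    - [-0.02, 0, 0.02]
    - [-0.02, 0, 0.02]
    - [-0.02, 0, 0.02]
    - [-0.02, 0, 0]
    - [-0.02, 0, 0]
    - [0, 0, 0]
    - [0, 0, 0]
    - [0, 0, 0]
  rot:
    - [0, 0, 0.01]
    - [0, 0, 0.02]
    - [0, 0, 0.03]
    - [0, 0, 0.03]
    - [0, 0, 0.03]
    - [0, 0, 0.03]
    - [0, 0, 0.03]
    - [0, 0, 0.02]

```text
t: 26.47
tcp_pos: [430.6, -296.6, 48.4]
tcp_rot: [1.464, 2.376, -0.33]
ft_force: [-3.8, -3.0, -4.1]
width: 0.754
```

```bash
python3 -c "
from h import *
st()"
```

```text
t 26.47 q [-0.716  0.672  2.076 -1.429  0.174  0.213] p [ 430.6 -296.6   48.4] w 65.6 F [-3.8 -3.  -4.1]
axis [ 0.156 -0.363 -0.919] jawaz 26.46 lean 23.26 jaw z -0.024
```

q4 hits its limit at this yaw. A more sideways bank yaw avoids that, as it did for the case put-down, so I'll go up slightly and yaw the other way.

>>> apply_moves:
  linear:
    - [0, 0, 0.05]
    - [0, 0, 0.05]
    - [0, 0, 0.02]
    - [-0.02, 0.01, 0]
    - [-0.03, 0.014, 0]
    - [-0.03, 0.014, 0]
    - [-0.03, 0.014, 0]
    - [-0.02, 0.01, 0]
  rot:
    - [0, 0, 0]
    - [0, 0, -0.03]
    - [0, 0, -0.075]
    - [0, 0, -0.075]
    - [0, 0, -0.075]
    - [0, 0, -0.075]
    - [0, 0, -0.075]
    - [0, 0, -0.075]

```text
t: 27.13
tcp_pos: [404.6, -282.5, 72.0]
tcp_rot: [2.311, 1.717, -0.493]
ft_force: [0.2, -1.2, -3.3]
width: 0.752
```

```bash
python3 -c "
from h import *
st()
snap('wrist','w9')"
```

```text
t 27.13 q [-0.598  0.642  1.938 -0.753  0.592  0.334] p [ 404.6 -282.5   72. ] w 65.4 F [ 0.2 -1.2 -3.3]
axis [-0.135 -0.37  -0.919] jawaz -17.04 lean 23.18 jaw z -0.023
```

View pics/w9.png

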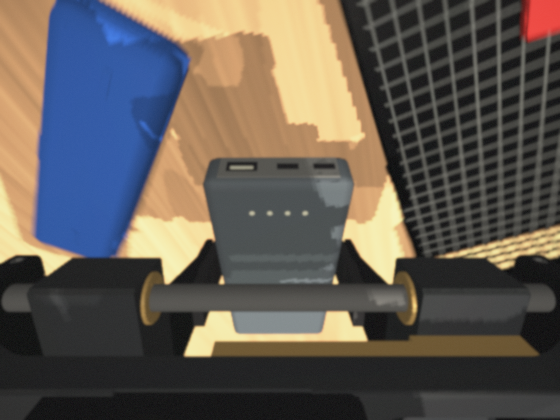

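The grip is intact and the bank hangs between blue and tray. I'll compute the tilt correction needed to level it.

Run:
```python
from h import *
from scipy.spatial.transform import Rotation as Ro
s,R=st()
Rg=Ro.from_rotvec([-0.1505,2.697,0.0395]).as_matrix()  # at bank grasp
a=np.degrees(np.arctan2(R[1,1],R[0,1]))-np.degrees(np.arctan2(Rg[1,1],Rg[0,1]))
Rt=Ro.from_euler('z',a,degrees=True).as_matrix()@Rg
d=Ro.from_matrix(Rt@R.T).as_rotvec(); print('deg',np.degrees(d),'scaled',np.degrees(d)/90)
```

```text
t 27.18 q [-0.598  0.643  1.935 -0.751  0.594  0.336] p [ 406.  -283.2   72.1] w 65.6 F [ 1.4  0.3 -2.8]
axis [-0.134 -0.37  -0.919] jawaz -17.24 lean 23.19 jaw z -0.02
deg [-2.42798097 -0.70158781  0.01701256] scaled [-0.02697757 -0.00779542  0.00018903]
```

>>> apply_moves:
  linear:
    - [0, 0, -0.03]
    - [0, 0, -0.04]
    - [0, 0, -0.04]
    - [0, 0, -0.04]
    - [0, 0, -0.04]
    - [0, 0, -0.04]
    - [0, 0, -0.03]
    - [0, 0, -0.015]
  rot:
    - [-0.0067, -0.002, 0]
    - [-0.0067, -0.002, 0]
    - [-0.0067, -0.002, 0]
    - [-0.0067, -0.002, 0]
    - [0, 0, 0]
    - [0, 0, 0]
    - [0, 0, 0]
    - [0, 0, 0]

```text
t: 27.85
tcp_pos: [405.6, -283.4, 16.1]
tcp_rot: [2.273, 1.692, -0.507]
ft_force: [0.0, -0.3, -2.0]
width: 0.755
```

```bash
python3 -c "
from h import *
st()"
```

```text
t 27.85 q [-0.582  0.767  1.972 -1.039  0.493  0.661] p [ 405.6 -283.4   16.1] w 65.7 F [ 0.  -0.3 -2. ]
axis [-0.12  -0.409 -0.905] jawaz -16.66 lean 25.23 jaw z 0.002
```

>>> apply_moves:
  linear:
    - [0, 0, -0.01]
    - [0, 0, -0.01]
    - [0, 0, -0.005]
    - [0, 0, -0.003]
    - [0, 0, -0.003]
    - [0, 0, -0.003]
    - [0, 0, 0]
    - [0, 0, 0]
  rot:
    - [0, 0, 0]
    - [0, 0, 0]
    - [0, 0, 0]
    - [0, 0, 0]
    - [0, 0, 0]
    - [0, 0, 0]
    - [0, 0, 0]
    - [0, 0, 0]

```text
t: 28.52
tcp_pos: [406.0, -283.5, 9.7]
tcp_rot: [2.274, 1.689, -0.507]
ft_force: [0.8, -0.0, -2.8]
width: 0.753
```

>>> apply_moves:
  linear:
    - [0, 0, -0.002]
    - [0, 0, -0.002]
    - [0, 0, -0.002]
    - [0, 0, 0]
    - [0, 0, 0]
    - [0, 0, 0]
    - [0, 0, 0]
    - [0, 0, 0]
  rot:
    - [0, 0, 0]
    - [0, 0, 0]
    - [0, 0, 0]
    - [0, 0, 0]
    - [0, 0, 0]
    - [0, 0, 0]
    - [0, 0, 0]
    - [0, 0, 0]

```text
t: 29.18
tcp_pos: [406.0, -283.5, 9.1]
tcp_rot: [2.273, 1.689, -0.507]
ft_force: [-0.3, 3.9, 5.2]
width: 0.757
```

>>> apply_moves:
  linear:
    - [0, 0, 0]
    - [0, 0, 0]
    - [0, 0, 0]
    - [0, 0, 0]
    - [0.005, 0.018, 0.04]
    - [0.01, 0.036, 0.08]
    - [0.01, 0.036, 0.08]
    - [0.01, 0.036, 0.08]
  rot:
    - [0, 0, 0]
    - [0, 0, 0]
    - [0, 0, 0]
    - [0, 0, 0]
    - [0, 0, 0]
    - [0, 0, 0]
    - [0, 0, 0]
    - [0, 0, 0]
  jaw: 87

```text
t: 29.85
tcp_pos: [412.6, -258.0, 64.6]
tcp_rot: [2.275, 1.69, -0.508]
ft_force: [0.4, 0.0, -1.3]
width: 0.997
```

>>> apply_moves:
  linear:
    - [0, 0, 0.05]
    - [0, -0.01, 0.05]
    - [0, -0.01, 0.05]
    - [0, -0.01, 0.05]
    - [0, -0.01, 0.05]
    - [0, -0.01, 0]
    - [0, 0, 0]
    - [0, 0, 0]
  rot:
    - [0.0335, -0.01, 0]
    - [0.0335, -0.01, 0]
    - [0.0335, -0.01, 0]
    - [0.0335, -0.01, 0]
    - [0.0335, -0.01, 0]
    - [0.0335, -0.01, 0]
    - [0.0335, -0.01, 0]
    - [0.0335, -0.01, 0]

```text
t: 30.52
tcp_pos: [413.0, -268.5, 114.9]
tcp_rot: [2.521, 1.872, 0.003]
ft_force: [-0.3, 0.2, 0.6]
width: 0.999
```

Run:
```python
from h import *
st()
snap('wrist','w10')
im,P,ok=cloud('w10')
print([(np.round(b['bbox']).tolist(),round(b['p'],2)) for b in eyes.boxes_of('wrist','power_bank')][:2])
snap('top','t10')
for f in ['w10','t10']:
    im,P,ok=cloud(f)
    m=ok&(P[...,2]>15)&(P[...,2]<29)&(P[...,0]>335)&(P[...,0]<480)&(P[...,1]>-400)&(P[...,1]<-180)
    g=im.astype(int); m&=(g.max(-1)-g.min(-1)<45)&(g.max(-1)<140)
    lab=cv2.connectedComponentsWithStats(m.astype(np.uint8)); k=1+np.argmax(lab[2][1:,4]); q=P[lab[1]==k]
    print(f,len(q),[np.round(x,1) for x in cv2.minAreaRect(q[:,:2].astype(np.float32))],np.median(q[:,2]))
```

```text
t 30.52 q [-0.805  0.523  1.863  0.003  0.754 -0.514] p [ 413.  -268.5  114.9] w 86.9 F [-0.3  0.2  0.6]
axis [ 0.003  0.    -1.   ] jawaz -16.81 lean 0.15 jaw z 0.003
[([275.0, 217.0, 77.0, 138.0], 0.61)]
w10 7566 [array([ 406.4, -282.2]), array([128.8,  64.9]), np.float64(73.0)] 21.529522145950715
t10 499 [array([ 416.2, -245.4]), array([52. , 65.3]), np.float64(72.5)] 21.05226790809543
```

View pics/w10.png

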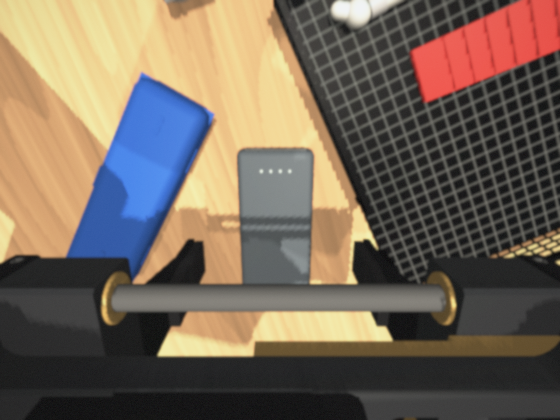

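The bank is flat on the worktop, yaw about -107°, centre about (404,-290). Regrasping vertically at its centre.

>>> apply_moves:
  linear:
    - [-0.011, -0.027, -0.069]
    - [-0.011, -0.027, -0.069]
    - [-0.011, -0.027, -0.069]
    - [-0.011, -0.026, -0.069]
    - [0, 0, -0.069]
    - [0, 0, -0.069]
    - [0, 0, -0.069]
    - [0, 0, -0.069]
  rot:
    - [0, 0, 0]
    - [0, 0, 0]
    - [0, 0, 0]
    - [0, 0, 0]
    - [0, 0, 0]
    - [0, 0, 0]
    - [0, 0, 0]
    - [0, 0, 0]

```text
t: 31.33
tcp_pos: [404.0, -288.7, 3.2]
tcp_rot: [2.52, 1.874, -0.002]
ft_force: [1.4, 0.7, -0.9]
width: 1.005
```

>>> apply_moves:
  linear:
    - [0, 0, 0]
    - [0, 0, 0]
    - [0, 0, 0]
    - [0, 0, 0]
    - [0, 0, 0]
    - [0, 0, 0]
    - [0, 0, 0]
    - [0, 0, 0]
  rot:
    - [0, 0, 0]
    - [0, 0, 0]
    - [0, 0, 0]
    - [0, 0, 0]
    - [0, 0, 0]
    - [0, 0, 0]
    - [0, 0, 0]
    - [0, 0, 0]
  jaw: 54

```text
t: 32.0
tcp_pos: [404.5, -289.8, 4.8]
tcp_rot: [2.519, 1.871, -0.0]
ft_force: [1.5, 1.4, 6.0]
width: 0.753
```

```bash
python3 -c "
from h import *
st()"
```

```text
t 32.0 q [-8.460e-01  7.390e-01  1.902e+00 -1.000e-03  4.970e-01 -5.520e-01] p [ 404.5 -289.8    4.8] w 65.5 F [1.5 1.4 6. ]
axis [ 0.002 -0.003 -1.   ] jawaz -16.79 lean 0.19 jaw z 0.003
```

>>> apply_moves:
  linear:
    - [0, 0, 0.03]
    - [0, 0, 0.05]
    - [0, 0, 0.07]
    - [0, 0, 0.07]
    - [0, 0, 0.07]
    - [0, 0, 0.06]
    - [0, 0, 0.05]
    - [0, 0, 0.04]
  rot:
    - [0, 0, 0]
    - [0, 0, 0]
    - [0, 0, 0]
    - [0, 0, 0]
    - [0, 0, 0]
    - [0, 0, 0.07]
    - [0, 0, 0.07]
    - [0, 0, 0.07]

```text
t: 32.67
tcp_pos: [404.0, -289.8, 93.4]
tcp_rot: [2.172, 2.265, -0.0]
ft_force: [0.2, -0.3, -2.8]
width: 0.752
```

>>> apply_moves:
  linear:
    - [0.055, -0.005, 0]
    - [0.055, -0.005, 0]
    - [0.055, -0.005, 0]
    - [0.055, -0.005, 0]
    - [0.055, -0.005, 0]
    - [0.055, -0.005, 0]
    - [0.055, -0.005, 0]
    - [0.055, -0.005, 0]
  rot:
    - [0, 0, 0.0675]
    - [0, 0, 0.0675]
    - [0, 0, 0.0675]
    - [0, 0, 0.0675]
    - [0, 0, 0.0675]
    - [0, 0, 0.0675]
    - [0, 0, 0.0675]
    - [0, 0, 0.0675]

```text
t: 33.33
tcp_pos: [492.0, -297.5, 92.4]
tcp_rot: [1.049, 2.96, 0.002]
ft_force: [-0.2, -0.1, -3.2]
width: 0.755
```

>>> apply_moves:
  linear:
    - [0.055, -0.005, 0]
    - [0.055, -0.005, 0]
    - [0.055, -0.005, 0]
    - [0.055, -0.005, 0]
    - [0.055, -0.005, 0]
    - [0.055, -0.005, 0]
    - [0.055, -0.005, 0]
    - [0.055, -0.005, 0]
  rot:
    - [0, 0, 0.0675]
    - [0, 0, 0.0675]
    - [0, 0, 0.0675]
    - [0, 0, 0.0675]
    - [0, 0, 0.0675]
    - [0, 0, 0.0675]
    - [0, 0, 0.0675]
    - [0, 0, 0.0675]

```text
t: 34.0
tcp_pos: [579.8, -305.4, 92.1]
tcp_rot: [-0.262, 3.13, 0.004]
ft_force: [0.9, 0.5, -2.7]
width: 0.749
```

Run:
```python
from h import *
s,R=st()
snap('wrist','w11')
im,P,ok=cloud('w11')
# tray front wall top points
for lo,hi in [(34,46)]:
    m=ok&(P[...,2]>lo)&(P[...,2]<hi)&(P[...,0]>440)&(P[...,0]<740)&(P[...,1]>-420)&(P[...,1]<-60)
    q=P[m]; print(len(q),q.min(0).round(),q.max(0).round(),[np.round(x,1) for x in cv2.minAreaRect(q[:,:2].astype(np.float32))])
```

```text
t 34.0 q [-6.560e-01  7.240e-01  1.454e+00  2.000e-03  9.660e-01 -2.395e+00] p [ 579.8 -305.4   92.1] w 65.2 F [ 0.9  0.5 -2.7]
axis [-0.     0.003 -1.   ] jawaz 99.58 lean 0.15 jaw z 0.003
5346 [ 458. -402.   34.] [719. -95.  42.] [array([ 586.1, -239.8]), array([220.8, 293.2]), np.float64(9.7)]
```

View pics/w11.png

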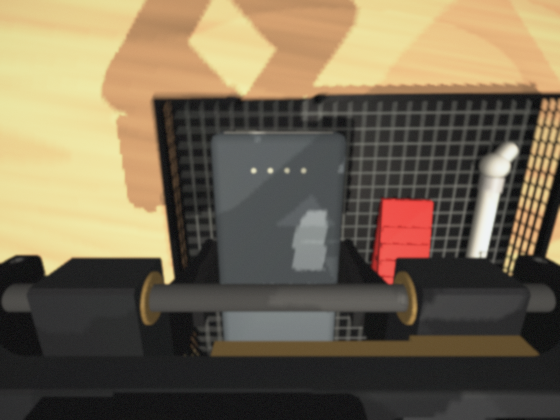

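The bank hangs over the free side, aligned with the notch at u≈245-320 on the wall. Lowering.

>>> apply_moves:
  linear:
    - [0, 0, -0.05]
    - [0, 0, -0.05]
    - [0, 0, -0.05]
    - [0, 0, -0.05]
    - [0, 0, -0.05]
    - [0, 0, -0.05]
    - [0, 0, -0.04]
    - [0, 0, -0.02]
  rot:
    - [0, 0, 0]
    - [0, 0, 0]
    - [0, 0, 0]
    - [0, 0, 0]
    - [0, 0, 0]
    - [0, 0, 0]
    - [0, 0, 0]
    - [0, 0, 0]

```text
t: 34.72
tcp_pos: [579.2, -305.2, 18.2]
tcp_rot: [0.254, -3.131, -0.005]
ft_force: [0.0, -0.7, -3.4]
width: 0.751
```

>>> apply_moves:
  linear:
    - [0, 0, -0.015]
    - [0, 0, -0.01]
    - [0, 0, -0.01]
    - [0, 0, -0.005]
    - [0, 0, -0.005]
    - [0, 0, 0]
    - [0, 0, 0]
    - [0, 0, 0]
  rot:
    - [0, 0, 0]
    - [0, 0, 0]
    - [0, 0, 0]
    - [0, 0, 0]
    - [0, 0, 0]
    - [0, 0, 0]
    - [0, 0, 0]
    - [0, 0, 0]

```text
t: 35.38
tcp_pos: [580.3, -305.8, 11.3]
tcp_rot: [-0.255, 3.129, 0.002]
ft_force: [-0.3, -0.1, -3.4]
width: 0.754
```

>>> apply_moves:
  linear:
    - [0, 0, -0.004]
    - [0, 0, -0.003]
    - [0, 0, -0.002]
    - [0, 0, -0.002]
    - [0, 0, -0.002]
    - [0, 0, 0]
    - [0, 0, 0]
    - [0, 0, 0]
  rot:
    - [0, 0, 0]
    - [0, 0, 0]
    - [0, 0, 0]
    - [0, 0, 0]
    - [0, 0, 0]
    - [0, 0, 0]
    - [0, 0, 0]
    - [0, 0, 0]

```text
t: 36.05
tcp_pos: [580.1, -305.7, 8.9]
tcp_rot: [-0.255, 3.13, 0.003]
ft_force: [-1.5, 0.5, 2.3]
width: 0.756
```

>>> apply_moves:
  linear:
    - [0, 0, 0]
    - [0, 0, 0]
    - [0, 0, 0]
    - [0, 0, 0]
    - [0, 0, 0.05]
    - [0, 0, 0.1]
    - [0, 0, 0.15]
    - [0, 0, 0.2]
  rot:
    - [0, 0, 0]
    - [0, 0, 0]
    - [0, 0, 0]
    - [0, 0, 0]
    - [0, 0, 0]
    - [0, 0, 0]
    - [0, 0, 0]
    - [0, 0, 0]
  jaw: 87

```text
t: 36.72
tcp_pos: [578.4, -304.4, 107.3]
tcp_rot: [0.254, -3.128, -0.009]
ft_force: [0.3, -1.0, -0.7]
width: 0.995
```

Run:
```python
from h import *
s,R=st()
snap('wrist','w12'); snap('top','t12')
im,P,ok=cloud('t12')
# case on table
m=ok&(P[...,2]>28)&(P[...,2]<44)&(P[...,0]>340)&(P[...,0]<460)&(P[...,1]>-120)&(P[...,1]<120)
q=P[m]; print('case',len(q),[np.round(x,1) for x in cv2.minAreaRect(q[:,:2].astype(np.float32))],np.median(q[:,2]))
im,P,ok=cloud('w12')
m=ok&(P[...,2]>20)&(P[...,2]<31)&(P[...,0]>480)&(P[...,0]<680)&(P[...,1]>-365)&(P[...,1]<-250)
g=im.astype(int)
lab=cv2.connectedComponentsWithStats(m.astype(np.uint8)); k=1+np.argmax(lab[2][1:,4]); q=P[lab[1]==k]
print('bank',len(q),[np.round(x,1) for x in cv2.minAreaRect(q[:,:2].astype(np.float32))],np.median(q[:,2]))
```

```text
t 36.72 q [-0.656  0.704  1.446  0.003  0.998 -2.391] p [ 578.4 -304.4  107.3] w 86.6 F [ 0.3 -1.  -0.7]
axis [-0.003  0.005 -1.   ] jawaz 99.29 lean 0.37 jaw z 0.006
case 615 [array([399.2,  42.4]), array([60. , 93.8]), np.float64(6.4)] 34.29256271940889
bank 12207 [array([ 578.7, -305.4]), array([141.3,  66. ]), np.float64(9.4)] 25.51689947632719
```

View pics/t12.png

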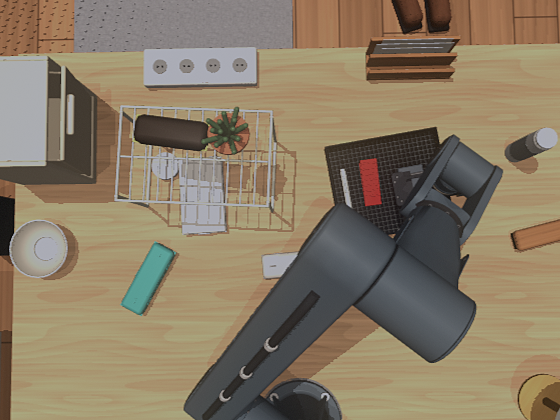

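View pics/w12.png

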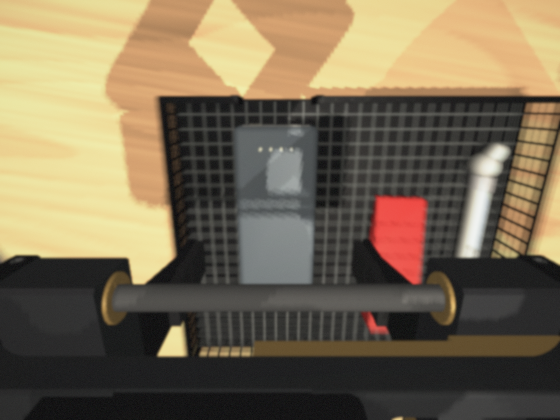

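The bank is flat in the tray: yaw 9.4°, top at 25.5 mm, centred on the notch. Next, fetch the case.

>>> apply_moves:
  linear:
    - [-0.055, 0.112, 0.03]
    - [-0.055, 0.112, 0.03]
    - [-0.055, 0.112, 0.03]
    - [-0.055, 0.112, 0.03]
    - [-0.055, 0.112, 0.03]
    - [-0.055, 0.112, 0.03]
    - [-0.055, 0.112, 0.03]
    - [-0.055, 0.112, 0.03]
  rot:
    - [0, 0, -0.0667]
    - [0, 0, -0.0667]
    - [0, 0, -0.0667]
    - [0, 0, -0.0667]
    - [0, 0, -0.0667]
    - [0, 0, -0.0667]
    - [0, 0, -0.0667]
    - [0, 0, -0.0667]

```text
t: 37.48
tcp_pos: [491.5, -125.5, 157.0]
tcp_rot: [1.049, 2.959, 0.001]
ft_force: [0.1, -0.2, 0.1]
width: 0.999
```

>>> apply_moves:
  linear:
    - [-0.055, 0.112, 0]
    - [-0.055, 0.112, 0]
    - [-0.055, 0.112, 0]
    - [-0.055, 0.112, 0]
    - [-0.055, 0.112, 0]
    - [-0.055, 0.112, 0]
    - [-0.055, 0.112, 0]
    - [-0.055, 0.112, 0]
  rot:
    - [0, 0, -0.0667]
    - [0, 0, -0.0667]
    - [0, 0, -0.0667]
    - [0, 0, -0.0667]
    - [0, 0, -0.0667]
    - [0, 0, -0.0667]
    - [0, 0, -0.0667]
    - [0, 0, -0.0667]

```text
t: 38.15
tcp_pos: [403.6, 53.6, 156.8]
tcp_rot: [2.162, 2.275, 0.001]
ft_force: [-0.7, 0.1, 0.5]
width: 0.998
```

>>> apply_moves:
  linear:
    - [0, 0, 0]
    - [0, 0, 0]
    - [0, 0, 0]
    - [0, 0, 0]
    - [0, 0, 0]
    - [0, 0, 0]
    - [0, 0, 0]
    - [0, 0, 0]
  rot:
    - [-0.0347, -0.002, 0]
    - [-0.0347, -0.002, 0]
    - [-0.0347, -0.002, 0]
    - [-0.0347, -0.002, 0]
    - [-0.0347, -0.002, 0]
    - [-0.0347, -0.002, 0]
    - [-0.0347, -0.002, 0]
    - [-0.0347, -0.002, 0]

```text
t: 38.82
tcp_pos: [404.5, 52.9, 157.0]
tcp_rot: [1.914, 2.026, -0.425]
ft_force: [0.4, -0.4, -0.1]
width: 0.997
```

Run:
```python
from h import *
s,R=st()
snap('wrist','w13')
im,P,ok=cloud('w13')
m=ok&(P[...,2]>31)&(P[...,2]<41)&(P[...,0]>340)&(P[...,0]<460)&(P[...,1]>-120)&(P[...,1]<120)
lab=cv2.connectedComponentsWithStats(m.astype(np.uint8)); k=1+np.argmax(lab[2][1:,4]); q=P[lab[1]==k]
print('case',len(q),[np.round(x,1) for x in cv2.minAreaRect(q[:,:2].astype(np.float32))],np.median(q[:,2]),q.min(0),q.max(0))
```

```text
t 38.82 q [ 0.176  0.445  1.987 -0.597  0.856  0.549] p [404.5  52.9 157. ] w 86.8 F [ 0.4 -0.4 -0.1]
axis [ 0.028 -0.426 -0.904] jawaz 3.3 lean 25.26 jaw z 0.004
case 8409 [array([403.7,  -1.2]), array([ 58.2, 181.9]), np.float64(4.7)] 35.63722582799623 [368.45204504 -93.57783562  31.00217179] [438.89697418  90.41869247  37.88477824]
```

View pics/w13.png

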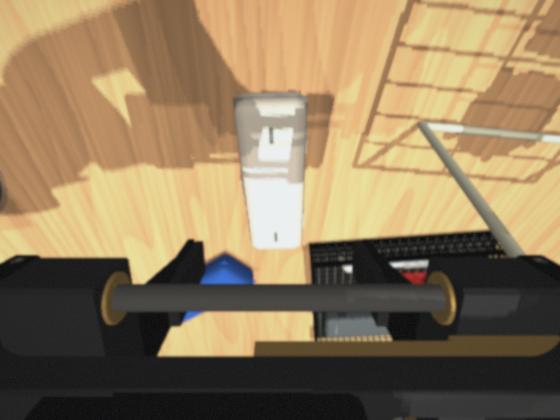

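>>> apply_moves:
  linear:
    - [-0.001, -0.028, -0.085]
    - [-0.001, -0.028, -0.085]
    - [-0.001, -0.028, -0.085]
    - [-0.001, -0.028, -0.085]
    - [-0.001, -0.028, -0.085]
    - [-0.001, -0.028, -0.085]
    - [-0.001, -0.028, -0.085]
    - [0, -0.028, -0.085]
  rot:
    - [0, 0, 0.002]
    - [0, 0, 0.002]
    - [0, 0, 0.002]
    - [0, 0, 0.002]
    - [0, 0, 0.002]
    - [0, 0, 0.002]
    - [0, 0, 0.002]
    - [0, 0, 0.002]

```text
t: 39.53
tcp_pos: [403.2, 7.7, 19.9]
tcp_rot: [1.889, 2.051, -0.417]
ft_force: [0.7, -1.1, 0.2]
width: 1.003
```

```bash
python3 -c "
from h import *
st()"
```

```text
t 39.53 q [ 0.064  0.749  2.111 -1.052  0.509  0.972] p [403.2   7.7  19.9] w 87.2 F [ 0.7 -1.1  0.2]
axis [ 0.037 -0.422 -0.906] jawaz 4.72 lean 25.05 jaw z 0.003
```

>>> apply_moves:
  linear:
    - [0, -0.005, -0.02]
    - [0, -0.005, -0.02]
    - [0, -0.004, -0.012]
    - [0, 0, 0]
    - [0, 0, 0]
    - [0, 0, 0]
    - [0, 0, 0]
    - [0, 0, 0]
  rot:
    - [0, 0, 0]
    - [0, 0, 0]
    - [0, 0, 0]
    - [0, 0, 0]
    - [0, 0, 0]
    - [0, 0, 0]
    - [0, 0, 0]
    - [0, 0, 0]

```text
t: 40.2
tcp_pos: [403.0, 5.3, 10.5]
tcp_rot: [1.888, 2.05, -0.418]
ft_force: [-0.3, -0.4, -0.7]
width: 0.996
```

>>> apply_moves:
  linear:
    - [0, 0, 0]
    - [0, 0, 0]
    - [0, 0, 0]
    - [0, 0, 0]
    - [0, 0, 0]
    - [0, 0, 0]
    - [0, 0, 0]
    - [0, 0, 0]
  rot:
    - [0, 0, 0]
    - [0, 0, 0]
    - [0, 0, 0]
    - [0, 0, 0]
    - [0, 0, 0]
    - [0, 0, 0]
    - [0, 0, 0]
    - [0, 0, 0]
  jaw: 50

```text
t: 40.87
tcp_pos: [402.7, 5.1, 10.0]
tcp_rot: [1.889, 2.051, -0.419]
ft_force: [-0.3, 0.1, -0.4]
width: 0.709
```

```bash
python3 -c "
from h import *
s,R=st(); print(s['tcp_rot'])"
```

```text
t 40.87 q [ 0.059  0.775  2.114 -1.102  0.496  1.022] p [402.7   5.1  10. ] w 61.7 F [-0.3  0.1 -0.4]
axis [ 0.037 -0.423 -0.905] jawaz 4.73 lean 25.12 jaw z 0.002
[ 1.88861318  2.05063548 -0.41898134]
```

>>> apply_moves:
  linear:
    - [0, 0, 0.03]
    - [0, 0, 0.06]
    - [0, 0, 0.08]
    - [0, 0, 0.08]
    - [0, 0, 0.08]
    - [0, 0, 0.08]
    - [0, 0, 0.08]
    - [0, 0, 0.07]
  rot:
    - [0, 0, 0]
    - [0, 0, 0]
    - [0, 0, 0]
    - [0, 0, 0]
    - [0, 0, 0]
    - [0, 0, 0]
    - [0, 0, 0]
    - [0, 0, 0]

```text
t: 41.53
tcp_pos: [402.2, 5.3, 122.7]
tcp_rot: [1.889, 2.051, -0.419]
ft_force: [-0.3, 0.1, -1.7]
width: 0.71
```

>>> apply_moves:
  linear:
    - [0.008, 0.075, 0]
    - [0.008, 0.075, 0]
    - [0.008, 0.075, 0]
    - [0.008, 0.075, 0]
    - [0.008, 0.075, 0]
    - [0.008, 0.075, 0]
    - [0.008, 0.075, 0]
    - [0.008, 0.075, 0]
  rot:
    - [0, 0, 0.062]
    - [0, 0, 0.062]
    - [0, 0, 0.062]
    - [0, 0, 0.062]
    - [0, 0, 0.062]
    - [0, 0, 0.062]
    - [0, 0, 0.062]
    - [0, 0, 0.062]

```text
t: 42.2
tcp_pos: [414.7, 125.9, 121.7]
tcp_rot: [0.939, 2.556, -0.208]
ft_force: [0.6, 0.4, -3.4]
width: 0.71
```

>>> apply_moves:
  linear:
    - [0.0275, 0.071, 0]
    - [0.0275, 0.071, 0]
    - [0.0275, 0.071, 0]
    - [0.0275, 0.071, 0]
    - [0.0275, 0.071, 0]
    - [0.0275, 0.071, 0]
    - [0.0275, 0.071, 0]
    - [0.0275, 0.071, 0]
  rot:
    - [0, 0, 0.062]
    - [0, 0, 0.062]
    - [0, 0, 0.062]
    - [0, 0, 0.062]
    - [0, 0, 0.062]
    - [0, 0, 0.062]
    - [0, 0, 0.062]
    - [0, 0, 0.062]

```text
t: 42.87
tcp_pos: [457.5, 235.6, 121.5]
tcp_rot: [-0.068, 2.705, 0.017]
ft_force: [-0.9, -0.6, -1.3]
width: 0.708
```

Run:
```python
from h import *
from scipy.spatial.transform import Rotation as Ro
s,R=st()
Rg=Ro.from_rotvec([ 1.88861318,2.05063548,-0.41898134]).as_matrix()
Rt=Ro.from_euler('z',94.0-4.73,degrees=True).as_matrix()@Rg
d=np.degrees(Ro.from_matrix(Rt@R.T).as_rotvec()); print('scaled rot',d/90)
```

```text
t 42.87 q [ 0.327  0.493  2.101 -0.743  0.17  -0.583] p [457.5 235.6 121.5] w 61.6 F [-0.9 -0.6 -1.3]
axis [ 0.422  0.022 -0.906] jawaz 92.91 lean 24.99 jaw z 0.001
scaled rot [ 0.0005091  -0.00142439  0.0121412 ]
```

>>> apply_moves:
  linear:
    - [0.0714, 0.007, -0.036]
    - [0.0714, 0.007, -0.036]
    - [0.0714, 0.007, -0.036]
    - [0.0714, 0.007, -0.036]
    - [0.0714, 0.007, -0.036]
    - [0.0714, 0.007, -0.036]
    - [0.0714, 0.007, -0.036]
    - [0.0714, 0.007, -0.036]
  rot:
    - [0, 0, 0.0015]
    - [0, 0, 0.0015]
    - [0, 0, 0.0015]
    - [0, 0, 0.0015]
    - [0, 0, 0.0015]
    - [0, 0, 0.0015]
    - [0, 0, 0.0015]
    - [0, 0, 0.0015]

```text
t: 43.53
tcp_pos: [571.7, 246.0, 63.0]
tcp_rot: [-0.087, 2.706, 0.02]
ft_force: [-0.7, 0.2, -2.0]
width: 0.707
```

Run:
```python
from h import *
s,R=st()
snap('wrist','w14'); snap('side','s14')
a=cv2.imread('pics/w14.png'); b=cv2.imread('pics/s14.png')[220:340,170:330]
cv2.imwrite('pics/m14.png',np.hstack([cv2.resize(a,(400,300)),cv2.resize(b,(400,300),interpolation=2)]))
```

```text
t 43.53 q [ 0.269  0.683  1.878 -0.506  0.176 -0.885] p [571.7 246.   63. ] w 61.5 F [-0.7  0.2 -2. ]
axis [ 0.42   0.028 -0.907] jawaz 93.7 lean 24.88 jaw z 0.001
```

View pics/m14.png

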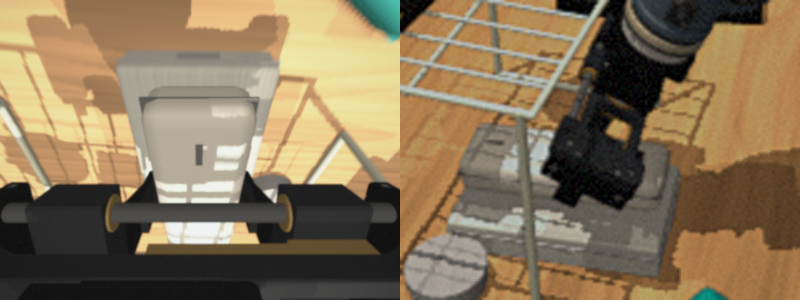

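>>> apply_moves:
  linear:
    - [0, 0.005, -0.02]
    - [0, 0, -0.02]
    - [0, 0, -0.015]
    - [0, 0, -0.01]
    - [0, 0, -0.005]
    - [0, 0, -0.003]
    - [0, 0, 0]
    - [0, 0, 0]
  rot:
    - [0, 0, 0]
    - [0, 0, 0]
    - [0, 0, 0]
    - [0, 0, 0]
    - [0, 0, 0]
    - [0, 0, 0]
    - [0, 0, 0]
    - [0, 0, 0]

```text
t: 44.3
tcp_pos: [572.2, 247.5, 49.9]
tcp_rot: [-0.087, 2.703, 0.022]
ft_force: [0.4, 0.0, -2.4]
width: 0.707
```

```bash
python3 -c "
from h import *
st()"
```

```text
t 44.3 q [ 0.271  0.71   1.881 -0.617  0.148 -0.77 ] p [572.2 247.5  49.9] w 61.5 F [ 0.4  0.  -2.4]
axis [ 0.423  0.029 -0.906] jawaz 93.72 lean 25.06 jaw z 0.002
```

>>> apply_moves:
  linear:
    - [0, 0, -0.005]
    - [0, 0, -0.004]
    - [0, 0, -0.004]
    - [0, 0, -0.003]
    - [0, 0, -0.002]
    - [0, 0, 0]
    - [0, 0, 0]
    - [0, 0, 0]
  rot:
    - [0, 0, 0]
    - [0, 0, 0]
    - [0, 0, 0]
    - [0, 0, 0]
    - [0, 0, 0]
    - [0, 0, 0]
    - [0, 0, 0]
    - [0, 0, 0]

```text
t: 44.97
tcp_pos: [572.2, 247.4, 46.1]
tcp_rot: [-0.087, 2.703, 0.022]
ft_force: [-0.9, -0.5, -1.1]
width: 0.712
```

>>> apply_moves:
  linear:
    - [0, 0, -0.002]
    - [0, 0, -0.002]
    - [0, 0, 0]
    - [0, 0, 0]
    - [0, 0, 0]
    - [0, 0, 0]
    - [0, 0, 0]
    - [0, 0, 0]
  rot:
    - [0, 0, 0]
    - [0, 0, 0]
    - [0, 0, 0]
    - [0, 0, 0]
    - [0, 0, 0]
    - [0, 0, 0]
    - [0, 0, 0]
    - [0, 0, 0]

```text
t: 45.63
tcp_pos: [572.2, 247.4, 46.1]
tcp_rot: [-0.087, 2.702, 0.022]
ft_force: [-2.8, -0.5, 4.6]
width: 0.712
```

Contact. Release and withdraw along the tool axis.

>>> apply_moves:
  linear:
    - [0, 0, 0]
    - [0, 0, 0]
    - [0, 0, 0]
    - [0, 0, 0]
    - [-0.01, 0, 0.022]
    - [-0.02, -0.001, 0.045]
    - [-0.04, -0.003, 0.09]
    - [-0.06, -0.004, 0.13]
  rot:
    - [0, 0, 0]
    - [0, 0, 0]
    - [0, 0, 0]
    - [0, 0, 0]
    - [0, 0, 0]
    - [0, 0, 0]
    - [0, 0, 0]
    - [0, 0, 0]
  jaw: 87

```text
t: 46.3
tcp_pos: [545.6, 245.5, 101.6]
tcp_rot: [-0.087, 2.706, 0.021]
ft_force: [-0.3, 0.3, 0.2]
width: 0.999
```

>>> apply_moves:
  linear:
    - [-0.08, -0.005, 0.1]
    - [-0.08, -0.005, 0.1]
    - [-0.08, -0.005, 0.08]
    - [-0.05, 0, 0.03]
    - [-0.04, 0, 0]
    - [0, 0, 0]
    - [0, 0, 0]
    - [0, 0, 0]
  rot:
    - [0, 0, 0]
    - [0, 0, 0]
    - [0, 0, 0]
    - [0, 0, 0]
    - [0, 0, 0]
    - [0, 0, 0]
    - [0, 0, 0]
    - [0, 0, 0]

```text
t: 46.97
tcp_pos: [480.7, 242.9, 163.9]
tcp_rot: [-0.087, 2.704, 0.022]
ft_force: [0.4, 0.4, 0.1]
width: 1.0
```

Run:
```python
from h import *
s,R=st()
snap('wrist','w15'); snap('top','t15'); snap('side','s15')
im,P,ok=cloud('w15')
reg=np.zeros_like(ok); reg[60:285,190:370]=1
for n,lo,hi in [('case',66,78),('tin',30,42)]:
    m=ok&reg&(P[...,2]>lo)&(P[...,2]<hi)&(P[...,0]>470)&(P[...,0]<700)
    lab=cv2.connectedComponentsWithStats(m.astype(np.uint8)); q=P[m]
    f,e=edgefit(q); print(n,len(q),np.round(boxfit(q,0,0),1),'x',np.percentile(q[:,0],[0.3,99.7]).round(1),'z',np.median(q[:,2]).round(1))
    for g in f: print(np.degrees(np.arctan(g[0])).round(2),np.polyval(g,576).round(1))
a=cv2.imread('pics/w15.png'); b=cv2.imread('pics/s15.png')
cv2.imwrite('pics/m15.png',np.hstack([cv2.resize(a,(400,300)),cv2.resize(b,(400,300))]))
```

```text
t 46.97 q [ 0.321  0.417  2.012 -0.358  0.306 -0.994] p [480.7 242.9 163.9] w 87.0 F [0.4 0.4 0.1]
axis [ 0.422  0.029 -0.906] jawaz 93.72 lean 25.01 jaw z 0.002
case 6673 [572.3 248.1 169.9  58.8   3.7] x [487.9 650.9] z 71.6
3.72 220.0
3.69 276.7
tin 5650 [582.1 246.  195.2 112.2   3.2] x [483.  678.5] z 35.7
3.28 190.7
3.2 300.5
```

View pics/m15.png

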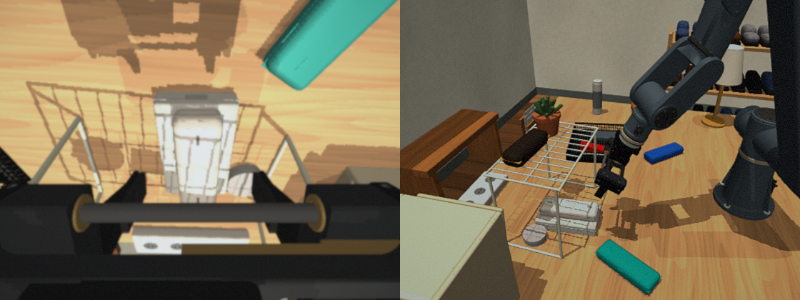

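View pics/t15.png

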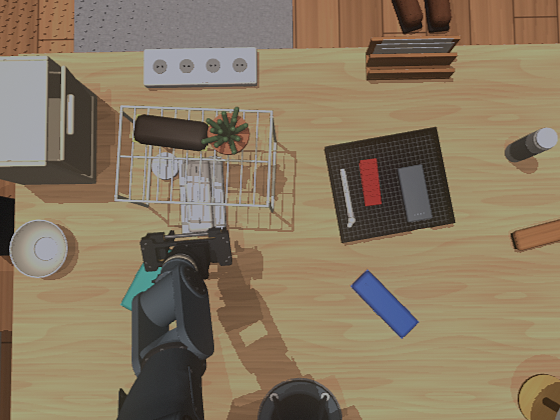

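The case sits on the tin: front edge x≈488 (487 before), yaw 3.7° (the tin is at 3.2°), top at 71.6 mm. The tin hasn't moved, the bank lies in the tray, and the bystanders look unchanged. Handing in.

```bash
python3 -c "
from rig import bot
print(bot.sign_off()); print(bot.state()['t'])"
```

```text
the job is handed in; nothing more can be done
None
the job is handed in; nothing more can be done
```

The power bank is lying flat in the free side of the tray with its sockets facing the cable notch, and the case is back squarely on top of the tin. I handed it in at about 47 s of the 72 s allowed.

**What I did:** I lifted the case off first and laid it on the clear worktop in front of the riser. I drew the bank out with the tool leaning back under the shelf. With that lean the last joint would have passed its range at the tray, so I set the bank down briefly on the worktop and regrasped it with the tool vertical. Then I laid it in the tray and put the case back. Every set-down was slow, stopping at light contact before release.

**Last checks:**

| Item | Result |
|---|---|
| Power bank | top at 25.5 mm (26 expected), yaw 9.4° (tray about 9.3°), centred on the notch |
| Case | top at 71.6 mm (72 expected), yaw 3.7° (tin 3.2°), front edge within about 1 mm of where it started |
| Tin | not moved, within about 0.2 mm |
| Everything else | looks unchanged in the final pictures; I did not measure it |

**What went less smoothly:**
- **Joint 4:** it read up to -1.431 against its -1.43 limit at three moments. The controller held it there and I moved away each time.
- **Case yaw:** it was about 4.7° at the start, so it is now about 1° nearer the tin's own angle.
- **Forces:** each call reports force only at its end. The largest I saw was about 9 N, so brief peaks between readings were not measured.

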